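# Put the amber reagent bottle away in the light-proof chest

### The arm

A 6-joint arm with a two-finger parallel gripper is mounted at the origin on the work surface. World frame = base frame: x ahead of the robot, y to its left, z up, the work surface at z = 0. Lengths are in m, angles in rad, forces in N, time in s.
With the tool pointing down it reaches from about 0.4 to 0.925 m from the base axis. Payload 3.4 kg.
Tool frame: the origin (TCP) lies at the centre of the arm's flange, where the gripper is bolted on; the fingertips stand 173 mm ahead of it and the grasp point (between the pads) lies 155 mm ahead of it; z points along the fingers, y is the direction in which the jaws open and shut (so a half turn about z gives the same grasp; the last joint's range is limited). The gripper opens to 85 mm and grips with 20 to 120 N. Pads are 22 mm wide; open, the fingers measure 114 mm over their backs; the gripper's body (76 mm by 85 mm) begins 54 mm behind the grasp point. The pads swing forward as they close: fully open they stand 13 mm farther back than shut.
Start: joints at [-1.228, 0.307, 1.506, -0, 1.328, -0.073], TCP at [0.233, -0.526, 0.405] pointing down, gripper open.
Joint ranges: [-3.12, 3.12], [-1.05, 2.28], [0.14, 2.33], [-1.42, 4.57], [0.1, 2.73], [-2.68, 2.68]. Speed limits (rad/s): [2.57, 2.57, 3.14, 3.14, 3.14, 3.14].

### API

Orientations are given as a unit quaternion [w, x, y, z].
In Python, from station import bot gives the robot as it stands.
- The arm moves only by the tool send_rows, never from a script. Its argument "steps" is a list of rows, each a list of 5 numbers: the shift along the tool's x, y, z in mm, then the turn about the tool's z in degrees, then the opening, from 0 (shut) to 1 (fully open). A call has exactly 8 rows; each row shifts and turns the pose as measured when the row begins, along the tool's axes as they then stand; what a row does not reach is not made up. A row lasts 1/10 s, in which the tool goes at most 50 mm and 8.59 degrees, less where a joint would pass 70% of its speed; a pose out of reach is approached as far as the arm can. A call with a gripper value outside its range is refused whole. The fingers move at their own pace and stop on an object; "force" is the grip in N (left out, the last holds). Time passes only in rows, so rows that do not move let the fingers close, or fill a call up. It gives the time, the measured TCP pose, the force and the opening at its end, in the units of the state.
- bot.observe(): the state, without advancing time (a new reading comes with each control period).
- bot.capture(name): name is "scene" or "top" or "wrist"; returns (picture, depth): 420x560x3 uint8, blue, green, red; 420x560 float32, m along the optical axis (not along the pixel's ray), 0 where there is no reading.
- bot.calibration(name): a dict with "fovy" (degrees; the focal length in pixels is half the picture's height over the tangent of half this angle, whatever the lens; pixels are square), "cx", "cy" (the principal point, pixels), "R" (3x3) and "t" (3): a world point X has camera coordinates R X + t. Camera axes: x right, y down, z forward; pixel columns grow to the right and rows downward; lengths in m; the calibration is good to about 2 mm. A picture is of the moment at which its call begins: read the wrist's pose just before it. calibration takes no time and is no camera call; for the wrist camera it gives the pose at the moment of the call.
- bot.job_done(): hands the job in, once; it reports no verdict.
The state is a dict: "clock": time; "joints": joint angles; "joint_velocities": joint speeds; "effort": joint torques, N m; "ee_pos": TCP position; "tool_rot": TCP orientation; "wrist_force": force on the tool from outside, world axes, zero at the start; "moment": the same for the moment, N m; "finger_gap": opening from 0.0 (shut) to 1.0 (fully open).
Only numpy, scipy, OpenCV 4.12 (cv2) and the standard library are available. Lean on these libraries where they do the work, as an engineer would, in place of code of your own. Each camera call takes 0.05 s, during which the arm holds its last target. There are 200 camera calls.

### The job

The amber bottle with the red cap belongs in the empty middle compartment of the front row in the reagent chest: raise the blue lid by its bar until the folding stay goes past straight and carries the lid by itself, and stand the bottle upright in that compartment. Then ease the stay's knee back through straight by its red knob, which lifts the lid slightly, fold it and let the lid down under control until it is fully shut. Never force the lid or the stay, never let the lid drop, and leave the other things where they are.

Things in the scene. Friction and masses are not known exactly. Their poses are not given: they have to be found in the camera images.
- chest: White light-proof reagent chest, 200 deep (its x) x 300 wide (its y) x 100 mm high, fixed; origin under its centre, x from front to rear. Walls and floor 10 mm. Blue lid, 18 mm thick, hinged along the rear top edge. Inside, hidden while shut: a front row of three compartments side by side, each 70 deep x about 90 mm wide between 45 mm high rails.
- hinge (a point): Middle of the lid's hinge axis (along the chest's y), on the chest's rear top edge, 100 mm above the bench; axes as the chest.
- lid (a joint): Lid angle, rad: 0 shut, grows as it rises. It weighs 0.5 to 0.8 kg and falls unless held; faster than 2.5 rad/s counts as dropped. The stay pulls taut somewhere between 1.15 and 1.40, as fitted, which must be felt: over some 12 N of pull on the bar against the taut stay strains it. Locked, the lid stands 0.04 to 0.07 lower.
- knee (a joint): Bend of the stay's knee, rad: 0 folded (lid shut), about 2.34 with the two links straight, 2.69 at its stop past straight, where the lid's weight locks it. A weak spring urges it to the stop: lift the lid until the stay is taut, then let it back a little, and it locks. Drawing the knee back through straight raises the lid by 0.04 to 0.07 rad.
- handle (a point): Middle of the steel bar along the lid's front edge: 11 mm thick, 110 mm long along the chest's y, 30 mm clear of the lid's edge. Shut, it lies 236 mm in front of and 10 mm above the hinge axis, and turns with the lid. The bar can turn between the fingers.
- plate (a point): Middle of the slotted steel plate that carries the stay's lower pivot (axis along the chest's y) on the chest's +y side, taken level with the knob's centre along y; axes as the chest. The pivot is clamped up to 6 mm before or behind this point; with the lid shut it lies 98 mm behind and 28 mm below the knob's centre. The stay is two flat steel links of 102 mm each.
- knob (a point): Centre of the red knob on the stay's knee, a cylinder 18 mm thick, 36 mm long along the chest's y, 65 mm outside the chest's side. It swings at 102 mm about the pivot: lid shut, forward and low (about 16 degrees above level); locked, above the pivot. It folds forward, over and down, and holding it holds the lid, whose weight it carries (up to 12 N, friction included). It can turn in the fingers.
- lid_pin (a point): Middle of the slotted plate on the lid's +y side, 120 mm from the hinge axis, on which the stay's upper end is clamped. It turns with the lid: x along the lid to the hinge, z square to the lid.
- stay_end (a point): Upper end of the stay, clamped on the lid's plate up to 6 mm before or behind lid_pin (the same way as the pivot). The fixing gives a little; a shift of over 0.9 mm square to the lid counts as a strained stay.
- cell (a point): Centre of the floor of the empty middle compartment of the front row, 10 mm above the bench and 45 mm in from the chest's front face; x, y axes as the chest.
- bottle_mid (a point): Amber glass bottle with red cap, the one to put away, 80 to 170 g; 38 mm wide, 84 mm tall; the point is its centre, 42 mm above its foot. Straight sides 38 mm wide up to 56 mm above its foot, cap 27 mm wide on top.
- stock_left_mid (a point): Amber bottle with white cap in the left (+y) compartment; 38 mm wide, 84 mm tall; the point is its centre, 42 mm above its foot. Leave it.
- stock_right_mid (a point): Amber bottle with white cap in the right (-y) compartment; 38 mm wide, 84 mm tall; the point is its centre, 42 mm above its foot. Leave it.
- bottle_blue_mid (a point): White bottle with blue cap on the bench, 38 mm wide, 84 mm tall; the point is its centre, 42 mm above its foot. Leave it.
- bottle_green_mid (a point): Green bottle with green cap on the bench, 38 mm wide, 84 mm tall; the point is its centre, 42 mm above its foot. Leave it.
- tip_box: Blue pipette tip box with clear lid, 85 x 122 x 63 mm, origin under its centre. Leave it.
- mouse: Black computer mouse, 105 x 60 x 32 mm, origin under its centre. Leave it.
- beaker: Glass beaker, 72 mm wide, 85 mm tall, origin under its centre. Leave it.
- carton: Small white carton, 50 x 150 x 35 mm, origin under its centre. Leave it.
Not all that is in view belongs to the job. Leave any pink or yellow look-alike of the part that bears bottle_mid alone.

How it is judged:
By the outcome, as a careful person would: the job done as asked, in the order asked, and still so for the second after the job is handed in, with the robot touching nothing.
It also fails if it takes over 72 s, if anything falls off the work surface, if the arm or the gripper's body presses on something with over 40 N, if the wrist force passes 120 N, or if a joint passes its speed limit or range.

## Working session

There is one attempt and no reset: what is moved stays moved. The work goes in short steps, Python scripts to look and compute and a tool call to move; the robot and the scene stay as the last step left them, time stands still between calls to the robot, and variables do not carry over. Pictures are saved under pics/ and viewed, about 8 in all and at most 12, crops included, and the job is handed in when it is done.

Besides the shell and the picture viewer there is one more tool, called after ">>>" by a JSON object that holds its "name" and its "arguments", one argument or row to a line. send_rows: Moves the arm, as the interface text tells. Its arguments: {"type":"object","properties":{"steps":{"type":"array","items":{"type":"array","items":{"type":"number"}}},"force":{"type":"number"}},"required":["steps"]}

```bash
ls; mkdir -p pics; cat > h.py <<'E'
import numpy as np,cv2
from station import bot
from scipy.spatial.transform import Rotation as Ro
def cal(n):
    c=bot.calibration(n);f=210/np.tan(np.radians(c['fovy'])/2);return f,c['cx'],c['cy'],np.array(c['R']),np.array(c['t'])
def px2w(C,u,v,d):
    f,cx,cy,R,t=C;return R.T@(np.array([(u-cx)/f*d,(v-cy)/f*d,d])-t)
def px_at_z(C,u,v,z):
    f,cx,cy,R,t=C;o=-R.T@t;r=R.T@np.array([(u-cx)/f,(v-cy)/f,1]);return o+r*(z-o[2])/r[2]
def w2px(C,X):
    f,cx,cy,R,t=C;p=R@np.array(X)+t;return np.array([f*p[0]/p[2]+cx,f*p[1]/p[2]+cy,p[2]])
def Rt(s):
    q=s['tool_rot'];return Ro.from_quat([q[1],q[2],q[3],q[0]]).as_matrix()
def st():
    s=bot.observe();np.set_printoptions(precision=4,suppress=True)
    R=Rt(s);print('t',s['clock'],'tcp',np.array(s['ee_pos']),'F',np.array(s['wrist_force']),'gap',s['finger_gap'],'j',np.array(s['joints']));print('Rcols x,y,z',R.T);return s,R
E
python3 - <<'E'
from h import *
st()
for n in('scene','top'):
    im,d=bot.capture(n);cv2.imwrite(f'pics/{n}0.png',im);np.save(f'pics/{n}0.npy',d);print(n,cal(n))
E
```

```text
pics
t 0.0 tcp [ 0.2326 -0.5255  0.4038] F [-0.4578  1.0399  0.0273] gap 0.9974536398804054 j [-1.2275  0.3076  1.5077 -0.      1.3284 -0.0735]
Rcols x,y,z [[ 0.9144  0.4048  0.0001]
 [ 0.4048 -0.9144 -0.0021]
 [-0.0007  0.002  -1.    ]]
scene (np.float64(379.1357627876579), 281.07903584894717, 208.57960906360742, array([[-0.4594,  0.8881, -0.0153],
       [ 0.5771,  0.2854, -0.7652],
       [-0.6752, -0.3604, -0.6436]]), array([ 0.2587, -0.2617,  1.4725]))
top (np.float64(447.49402336743026), 274.44709214558713, 208.69779411544164, array([[ 0.0301, -0.9995,  0.0041],
       [-0.9714, -0.0303, -0.2353],
       [ 0.2354,  0.0031, -0.9719]]), array([-0.0257,  0.5893,  1.4064]))
```

View pics/scene0.png

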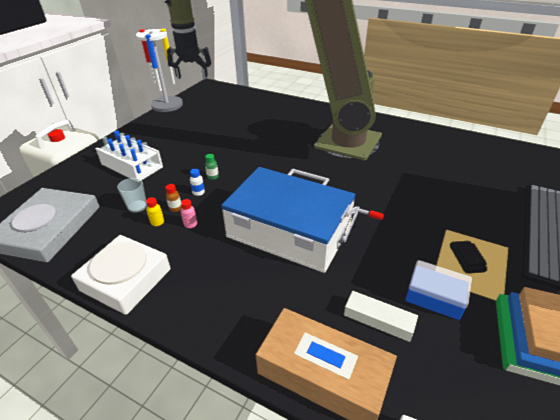

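View pics/top0.png

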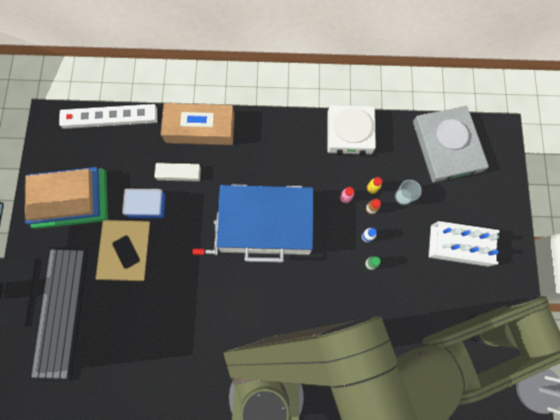

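Scene: the chest is at about (290,215), the knob at (375,214), the bar at (307,178). Bottles: amber/red cap (173,198), yellow (155,212), pink (189,213), white/blue (197,182) and green (211,167). In the top view these are amber (374,206), yellow (375,184) and pink (347,195). Amber with the red cap fits; I'll confirm it in a crop.

```bash
python3 - <<'E'
import cv2,numpy as np
a=cv2.imread('pics/scene0.png');b=cv2.imread('pics/top0.png')
A=cv2.resize(b[170:280,185:325],None,fx=5.6,fy=5.6,interpolation=cv2.INTER_CUBIC)
A=cv2.resize(A,(800,int(110*800/140)))[:600]
cv2.imwrite('pics/c1.png',A[:600])  # scale 5.714 top chest origin (185,170)
B=cv2.resize(b[170:280,330:400],None,fx=5,fy=5,interpolation=cv2.INTER_CUBIC)
C=cv2.resize(a[145:235,140:230],None,fx=4.9,fy=5,interpolation=cv2.INTER_CUBIC)
o=np.zeros((550,800,3),np.uint8);o[:550,:350]=B;o[:450,355:355+C.shape[1]]=C[:,:445];cv2.imwrite('pics/c2.png',o)
E
```

```text
(no output)
```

View pics/c1.png

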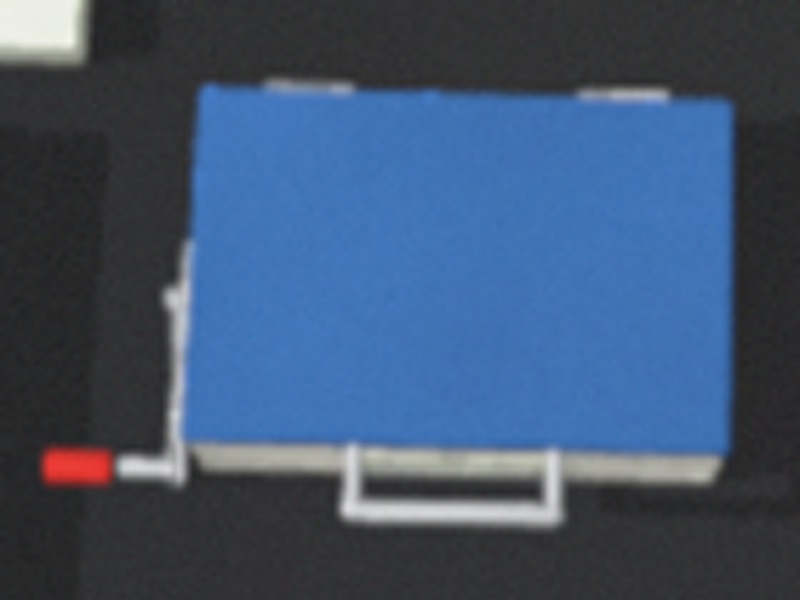

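View pics/c2.png

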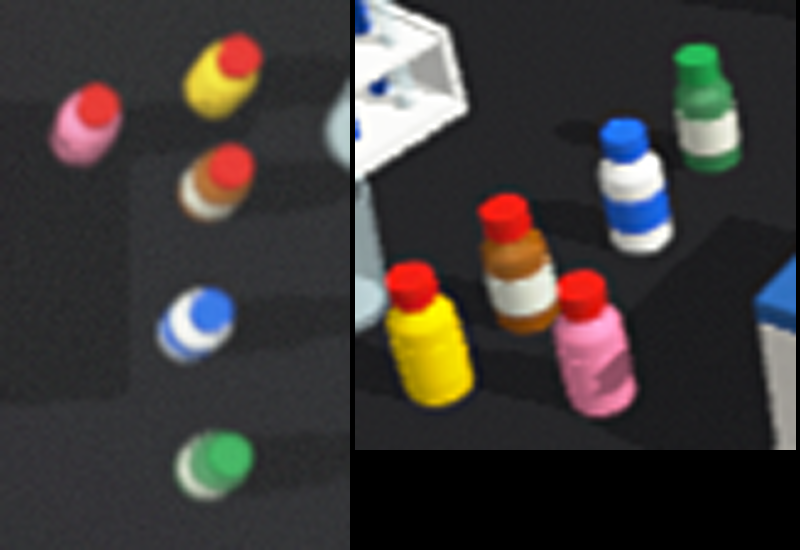

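Amber with red cap confirmed: c2 cap at (233,162) and (505,215), amber body with a white label. Yellow and pink are the look-alikes. c1 gives the lid corners, the bar (452,515) and the knob (77,466).

```bash
python3 - <<'E'
from h import *
np.set_printoptions(precision=4,suppress=True)
C=cal('top');d=np.load('pics/top0.npy');s=5.714
def g(x,y,z,o=(185,170),s=s):
    u,v=o[0]+x/s-.4,o[1]+y/s-.4
    return px_at_z(C,u,v,z),px2w(C,u,v,d[int(round(v)),int(round(u))])
for n,x,y,z in [('RL',200,87,.118),('RR',733,100,.118),('FR',730,452,.118),('FL',186,441,.118),('bar',452,515,.113),('barL',343,511,.113),('barR',562,518,.113),('knob',77,466,.115)]: print(n,*g(x,y,z))
print('cap',g(233,162,.084,(330,170),5)); 
for n,x,y in[('blue',211,312),('green',231,455),('pink',99,105),('yellow',240,56)]:print(n,g(x,y,.084,(330,170),5)[0])
# scene estimates
S=cal('scene');ds=np.load('pics/scene0.npy')
u,v=140+(505-355)/4.9,145+198/5
print('cap scene',px_at_z(S,u,v,.084))
im=cv2.imread('pics/scene0.png').astype(int)
m=(im[...,2]>180)&(im[...,1]<60)&(im[...,0]<60)
ys,xs=np.where(m);k=(xs>350)&(xs<400)&(ys>190)&(ys<235);print(xs[k].mean(),ys[k].mean(),xs[k].min(),xs[k].max())
P=np.array([px2w(S,x,y,ds[y,x]) for x,y in zip(xs[k],ys[k])]);print('knob scene pts',np.median(P,0),P.min(0),P.max(0))
ims=cv2.imread('pics/top0.png').astype(int)
m=(ims[...,2]>180)&(ims[...,1]<70)&(ims[...,0]<70);ys,xs=np.where(m);k=(xs<215)&(xs>180)&(ys>230)
P=np.array([px2w(C,x,y,d[y,x]) for x,y in zip(xs[k],ys[k])]);print('knob top pts',np.median(P,0),P.min(0),P.max(0))
E
```

```text
RL [0.6521 0.1717 0.118 ] [0.651  0.1712 0.1217]
RR [ 0.6539 -0.1297  0.118 ] [ 0.6905 -0.1402 -0.0055]
FR [ 0.4534 -0.1301  0.118 ] [ 0.4707 -0.1397  0.0045]
FL [0.4503 0.1674 0.118 ] [0.4596 0.1755 0.0561]
bar [0.4149 0.0207 0.113 ] [0.4149 0.0207 0.1131]
barL [0.4153 0.0802 0.113 ] [0.4151 0.0801 0.1146]
barR [ 0.4151 -0.0393  0.113 ] [ 0.4155 -0.0393  0.1104]
knob [0.4352 0.2265 0.115 ] [0.4421 0.2351 0.0651]
cap (array([ 0.6195, -0.341 ,  0.084 ]), array([ 0.6184, -0.34  ,  0.0885]))
blue [ 0.5189 -0.3244  0.084 ]
green [ 0.4267 -0.3352  0.084 ]
pink [ 0.6557 -0.2533  0.084 ]
yellow [ 0.6925 -0.3474  0.084 ]
cap scene [ 0.6113 -0.3442  0.084 ]
376.3529411764706 213.80392156862746 370 382
knob scene pts [0.448  0.2372 0.065 ] [ 0.3661  0.2025 -0.    ] [0.4537 0.2535 0.0689]
knob top pts [0.4422 0.2359 0.0649] [ 0.2422 -0.0123  0.0568] [0.4499 0.2517 1.5057]
```

```bash
cat >> h.py <<'E'
def yaw(R): return np.degrees(np.arctan2(R[1,1],R[0,1]))  # heading of jaw axis
def plan(target,yt,n,pos=None,R=None,op=1):
    s=bot.observe();p=np.array(s['ee_pos']) if pos is None else np.array(pos);R=Rt(s) if R is None else R
    dy=(yaw(R)-yt+90)%180-90 if yt is not None else 0   # turn about tool z (down): + lowers heading
    step=(np.array(target)-p)/n; rows=[]
    for i in range(n):
        rows.append([*np.round(R.T@step*1000,1),round(dy/n,2),op]); R=R@Ro.from_euler('z',dy/n,degrees=True).as_matrix()
    print([[float(x) for x in r] for r in rows]); return R
E
python3 - <<'E'
from h import *
st();plan([.415,.0207,.335],0,16,op=.45)
C=cal('top');print(px_at_z(C,408,186,.085))
E
```

```text
t 0.1 tcp [ 0.2327 -0.5255  0.4039] F [0.1212 0.2215 0.4517] gap 1.0004152605762724 j [-1.2275  0.3075  1.5075 -0.      1.3284 -0.0735]
Rcols x,y,z [[ 0.9144  0.4048  0.0001]
 [ 0.4048 -0.9144 -0.0018]
 [-0.0006  0.0017 -1.    ]]
[[24.2, -26.6, 4.4, -4.13, 0.45], [26.1, -24.8, 4.4, -4.13, 0.45], [27.8, -22.8, 4.4, -4.13, 0.45], [29.4, -20.8, 4.4, -4.13, 0.45], [30.8, -18.6, 4.4, -4.13, 0.45], [32.1, -16.3, 4.4, -4.13, 0.45], [33.2, -14.0, 4.4, -4.13, 0.45], [34.1, -11.6, 4.4, -4.13, 0.45], [34.8, -9.1, 4.4, -4.13, 0.45], [35.4, -6.5, 4.4, -4.13, 0.45], [35.8, -4.0, 4.4, -4.13, 0.45], [36.0, -1.4, 4.4, -4.13, 0.45], [36.0, 1.2, 4.4, -4.13, 0.45], [35.8, 3.8, 4.4, -4.13, 0.45], [35.4, 6.4, 4.4, -4.13, 0.45], [34.9, 8.9, 4.4, -4.13, 0.45]]
[ 0.6773 -0.4474  0.085 ]
```

>>> {"name": "send_rows", "arguments": {
  "steps": [
    [24.2,-26.6,4.4,-4.13,0.45],
    [26.1,-24.8,4.4,-4.13,0.45],
    [27.8,-22.8,4.4,-4.13,0.45],
    [29.4,-20.8,4.4,-4.13,0.45],
    [30.8,-18.6,4.4,-4.13,0.45],
    [32.1,-16.3,4.4,-4.13,0.45],
    [33.2,-14.0,4.4,-4.13,0.45],
    [34.1,-11.6,4.4,-4.13,0.45]
  ],
  "force": 40
}}

```text
clock: 0.9
ee_pos: [0.3226, -0.2465, 0.3645]
tool_rot: [-0.002, 0.876, 0.483, -0.0]
wrist_force: [0.3, -0.0, -0.3]
finger_gap: 0.449
```

>>> {"name": "send_rows", "arguments": {
  "steps": [
    [34.8,-9.1,4.4,-4.13,0.45],
    [35.4,-6.5,4.4,-4.13,0.45],
    [35.8,-4.0,4.4,-4.13,0.45],
    [36.0,-1.4,4.4,-4.13,0.45],
    [36.0,1.2,4.4,-4.13,0.45],
    [35.8,3.8,4.4,-4.13,0.45],
    [35.4,6.4,4.4,-4.13,0.45],
    [34.9,8.9,4.4,-4.13,0.45]
  ]
}}

```text
clock: 1.7
ee_pos: [0.407, 0.0412, 0.3277]
tool_rot: [-0.002, 0.694, 0.72, 0.0]
wrist_force: [0.6, -0.6, 0.2]
finger_gap: 0.449
```

```bash
python3 - <<'E'
from h import *
im,d=bot.capture('wrist');cv2.imwrite('pics/w1.png',im);np.save('pics/w1.npy',d)
s,R=st();print(yaw(R),cal('wrist'))
plan([.415,.0207,.335],0,3,op=.45)
E
```

```text
t 1.75 tcp [0.4083 0.045  0.3273] F [ 1.5574  3.4867 -0.6496] gap 0.45181972315574237 j [ 0.0032  0.1629  1.9387  0.0087  1.042  -0.0416]
Rcols x,y,z [[-0.0403  0.9992  0.0075]
 [ 0.9992  0.0403 -0.0017]
 [-0.002   0.0075 -1.    ]]
2.311496134801549 (np.float64(323.95554790530025), 273.0269617648885, 208.74784073449072, array([[ 0.9991,  0.0413,  0.0001],
       [ 0.0395, -0.9567,  0.2884],
       [ 0.012 , -0.2881, -0.9575]]), array([-0.4095,  0.0131,  0.3132]))
[[-8.2, 1.9, -2.6, 0.77, 0.45], [-8.1, 2.0, -2.6, 0.77, 0.45], [-8.1, 2.1, -2.6, 0.77, 0.45]]
```

View pics/w1.png

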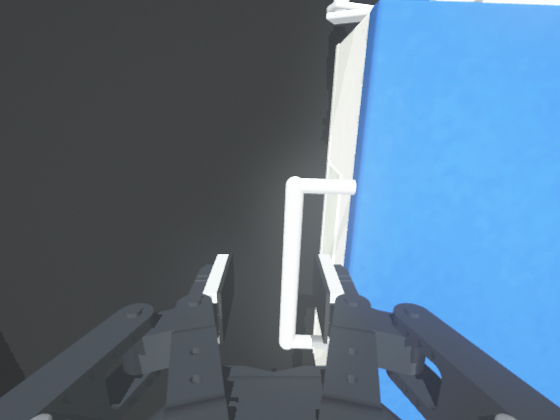

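The wrist view shows the bar from (295,184) to (287,342), sitting between the open fingers.

```bash
python3 - <<'E'
from h import *
C=cal('wrist');d=np.load('pics/w1.npy');np.set_printoptions(precision=4,suppress=True)
for u,v in[(295,184),(293,230),(291,270),(287,342)]: print(px_at_z(C,u,v,.115),px2w(C,u,v,d[v,u]))
s,R=st();plan([.415,.0207,.265],0,8,op=.45)
E
```

```text
[0.4191 0.0804 0.115 ] [0.4193 0.08   0.1131]
[0.4196 0.0524 0.115 ] [0.4197 0.0519 0.1135]
[0.4199 0.026  0.115 ] [0.42   0.0255 0.114 ]
[ 0.4203 -0.0272  0.115 ] [ 0.4205 -0.0293  0.1123]
t 1.75 tcp [0.4083 0.045  0.3273] F [ 1.5574  3.4867 -0.6496] gap 0.45181972315574237 j [ 0.0032  0.1629  1.9387  0.0087  1.042  -0.0416]
Rcols x,y,z [[-0.0403  0.9992  0.0075]
 [ 0.9992  0.0403 -0.0017]
 [-0.002   0.0075 -1.    ]]
[[-3.1, 0.7, 7.8, 0.29, 0.45], [-3.1, 0.7, 7.8, 0.29, 0.45], [-3.1, 0.8, 7.8, 0.29, 0.45], [-3.1, 0.8, 7.8, 0.29, 0.45], [-3.1, 0.8, 7.8, 0.29, 0.45], [-3.1, 0.8, 7.8, 0.29, 0.45], [-3.1, 0.8, 7.8, 0.29, 0.45], [-3.1, 0.8, 7.8, 0.29, 0.45]]
```

>>> {"name": "send_rows", "arguments": {
  "steps": [
    [-3,1.2,8,0.29,0.45],
    [-3,1.2,8,0.29,0.45],
    [-3,1.2,8,0.29,0.45],
    [-3,1.2,8,0.29,0.45],
    [-3,1.2,8,0.29,0.45],
    [-3,1.2,8,0.29,0.45],
    [-3,1.2,8,0.29,0.45],
    [-2,1.2,8,0.29,0.45]
  ]
}}

```text
clock: 2.55
ee_pos: [0.4178, 0.0182, 0.2573]
tool_rot: [-0.004, 0.71, 0.704, 0.001]
wrist_force: [-0.2, 0.7, -0.5]
finger_gap: 0.452
```

>>> {"name": "send_rows", "arguments": {
  "steps": [
    [0,0,0,0,0.45],
    [0,0,0,0,0.25],
    [0,0,0,0,0.1],
    [0,0,0,0,0],
    [0,0,0,0,0],
    [0,0,0,0,0],
    [0,0,0,0,0],
    [0,0,0,0,0]
  ]
}}

```text
clock: 3.35
ee_pos: [0.4186, 0.0178, 0.2565]
tool_rot: [-0.003, 0.709, 0.705, 0.001]
wrist_force: [0.9, -1.2, -3.5]
finger_gap: 0.11
```

```bash
python3 - <<'E'
from h import *
s,R=st();print(yaw(R))
E
```

```text
t 3.35 tcp [0.4186 0.0178 0.2565] F [ 0.9139 -1.1721 -3.457 ] gap 0.11025669434138557 j [-0.0606  0.2813  2.0186  0.0063  0.8451 -0.0585]
Rcols x,y,z [[ 0.0063  1.      0.0049]
 [ 1.     -0.0063 -0.0031]
 [-0.0031  0.0049 -1.    ]]
-0.3592734328326324
```

```bash
cat >> h.py <<'E'
T0=np.array([.4186,.0178,.2565]);HX=.4181+.236
def bard(th): return np.array([.236*(1-np.cos(th))+.010*np.sin(th),0,.236*np.sin(th)+.010*(np.cos(th)-1)])
def theta(p):
    v=np.array(p)-T0; return (np.arctan2(v[2]+.010,.236-v[0])-np.arctan2(.010,.236)), np.hypot(v[2]+.010,.236-v[0])-np.hypot(.01,.236)
def arc(t1,n,op=0):
    s=bot.observe();R=Rt(s);p=np.array(s['ee_pos']);t,r=theta(p);print('theta',t,'rad err mm',r*1e3,'F',np.array(s['wrist_force']))
    rows=[]
    for i in range(1,n+1):
        q=T0+bard(t+(t1-t)*i/n);w=q-p;rows.append([float(x) for x in np.round(R.T@w*1e3,1)]+[0,op]);p=q
    print(rows)
def knob():
    im,d=bot.capture('scene');C=cal('scene');im=im.astype(int)
    m=((im[...,2]>140)&(im[...,1]<.4*im[...,2])&(im[...,0]<.4*im[...,2])).astype(np.uint8)
    n,l,stt,cc=cv2.connectedComponentsWithStats(m)
    out=[]
    for i in range(1,n):
        x,y=cc[i]
        if 280<x<420 and 60<y<260 and stt[i,4]>15:
            ys,xs=np.where(l==i);P=np.array([px2w(C,a,b,d[b,a]) for a,b in zip(xs,ys)]);md=np.median(P,0)
            # ray through blob centroid, cut at plane y = .2355
            f,cx,cy,Rr,t=C;o=-Rr.T@t;ray=Rr.T@np.array([(x-cx)/f,(y-cy)/f,1]);X=o+ray*(.2355-o[1])/ray[1]
            out.append((stt[i,4],x,y,X,md))
    return out
E
python3 - <<'E'
from h import *
np.set_printoptions(precision=4,suppress=True)
print(knob());arc(.36,8)
E
```

```text
[(np.int32(78), np.float64(376.2692307692308), np.float64(214.44871794871796), array([0.4406, 0.2355, 0.0568]), array([0.4494, 0.2373, 0.0639]))]
theta 0.0001091672442487604 rad err mm 0.02006663261436281 F [ 1.1706 -1.8394 -2.022 ]
[[0.1, 0.7, -10.6, 0, 0], [0.1, 1.1, -10.6, 0, 0], [0.1, 1.6, -10.5, 0, 0], [0.1, 2.1, -10.4, 0, 0], [0.1, 2.5, -10.3, 0, 0], [0.1, 3.0, -10.2, 0, 0], [0.1, 3.5, -10.0, 0, 0], [0.1, 3.9, -9.9, 0, 0]]
```

>>> {"name": "send_rows", "arguments": {
  "steps": [
    [0,0.7,-10.6,0,0],
    [0,1.1,-10.6,0,0],
    [0,1.6,-10.5,0,0],
    [0,2.1,-10.4,0,0],
    [0,2.5,-10.3,0,0],
    [0,3.0,-10.2,0,0],
    [0,3.5,-10.0,0,0],
    [0,3.9,-9.9,0,0]
  ]
}}

```text
clock: 4.2
ee_pos: [0.4373, 0.0177, 0.3399]
tool_rot: [-0.004, 0.709, 0.705, 0.0]
wrist_force: [3.0, -0.5, -4.8]
finger_gap: 0.112
```

```bash
python3 - <<'E'
from h import *
np.set_printoptions(precision=4,suppress=True)
print(knob());arc(.80,8)
E
```

```text
[(np.int32(86), np.float64(376.4186046511628), np.float64(208.7906976744186), array([0.4551, 0.2355, 0.0883]), array([0.4655, 0.2373, 0.0973]))]
theta 0.36943104166785135 rad err mm 0.42977103544503126 F [-1.377  -0.5696 -1.192 ]
[[0.2, 5.7, -11.4, 0, 0], [0.1, 6.0, -11.2, 0, 0], [0.1, 6.5, -10.9, 0, 0], [0.1, 7.1, -10.5, 0, 0], [0.1, 7.7, -10.1, 0, 0], [0.1, 8.2, -9.7, 0, 0], [0.1, 8.7, -9.2, 0, 0], [0.1, 9.2, -8.8, 0, 0]]
```

Tracking is good.

>>> {"name": "send_rows", "arguments": {
  "steps": [
    [0.1,5.7,-11.4,0,0],
    [0.1,6.0,-11.2,0,0],
    [0.1,6.5,-10.9,0,0],
    [0.1,7.1,-10.5,0,0],
    [0.1,7.7,-10.1,0,0],
    [0.1,8.2,-9.7,0,0],
    [0.1,8.7,-9.2,0,0],
    [0.1,9.2,-8.8,0,0]
  ]
}}

```text
clock: 5.05
ee_pos: [0.4944, 0.0179, 0.421]
tool_rot: [-0.011, 0.709, 0.705, -0.006]
wrist_force: [-2.0, -0.3, -3.2]
finger_gap: 0.111
```

```bash
python3 - <<'E'
from h import *
np.set_printoptions(precision=4,suppress=True)
print(knob());arc(1.05,8)
E
```

```text
[(np.int32(93), np.float64(373.9032258064516), np.float64(207.8709677419355), array([0.4938, 0.2355, 0.1206]), array([0.5022, 0.2366, 0.127 ]))]
theta 0.7946688540444223 rad err mm 0.9195594677634811 F [-4.8231 -0.5997  4.2907]
[[-0.0, 6.2, -4.4, 0, 0], [0.1, 5.7, -4.9, 0, 0], [0.1, 5.9, -4.7, 0, 0], [0.1, 6.0, -4.5, 0, 0], [0.1, 6.2, -4.3, 0, 0], [0.1, 6.3, -4.1, 0, 0], [0.1, 6.4, -3.9, 0, 0], [0.1, 6.6, -3.7, 0, 0]]
```

```bash
cat >> h.py <<'E'
B0=np.array([.4181,.0185,.110]);G=np.array([0,0,.1465])
def arc(t1,n,op=0):
    s=bot.observe();R=Rt(s);b=np.array(s['ee_pos'])+R@G
    v=b-B0;t=np.arctan2(v[2]+.010,.236-v[0])-np.arctan2(.010,.236);r=np.hypot(v[2]+.010,.236-v[0])-np.hypot(.01,.236)
    print('theta',t,'rad err mm',r*1e3,'F',np.array(s['wrist_force']),'M',np.array(s['moment']),'z',R[:,2],'bar',b)
    F=np.array(s['wrist_force']);print('tang',F@[np.sin(t),0,np.cos(t)],'rad',F@[-np.cos(t),0,np.sin(t)])
    rows=[];p=b
    for i in range(1,n+1):
        q=B0+bard(t+(t1-t)*i/n);w=q-p;rows.append([float(x) for x in np.round(R.T@w*1e3,1)]+[0,op]);p=q
    print(rows);return t
E
python3 - <<'E'
from h import *
np.set_printoptions(precision=4,suppress=True)
arc(1.05,8)
E
```

```text
theta 0.7867137068339646 rad err mm 2.689606891691759 F [-4.8231 -0.5997  4.2907] M [-0.014   1.0934  0.0799] z [-0.0211  0.007  -0.9998] bar [0.4927 0.0189 0.2761]
tang -0.38492667199670366 rad 6.4439328954110255
[[-0.3, 7.6, -3.3, 0, 0], [0.1, 5.9, -5.1, 0, 0], [0.1, 6.0, -4.9, 0, 0], [0.1, 6.2, -4.7, 0, 0], [0.1, 6.4, -4.5, 0, 0], [0.1, 6.5, -4.3, 0, 0], [0.1, 6.6, -4.1, 0, 0], [0.1, 6.8, -3.8, 0, 0]]
```

>>> {"name": "send_rows", "arguments": {
  "steps": [
    [0,5.0,-6,0,0],
    [0.1,5.5,-5.1,0,0],
    [0.1,5.9,-4.9,0,0],
    [0.1,6.1,-4.7,0,0],
    [0.1,6.3,-4.5,0,0],
    [0.1,6.4,-4.3,0,0],
    [0.1,6.5,-4.1,0,0],
    [0.1,6.6,-3.8,0,0]
  ]
}}

```text
clock: 5.9
ee_pos: [0.5468, 0.0181, 0.4598]
tool_rot: [-0.012, 0.709, 0.705, -0.007]
wrist_force: [-2.6, -1.2, 2.6]
finger_gap: 0.113
```

```bash
python3 - <<'E'
from h import *
from scipy.optimize import least_squares
np.set_printoptions(precision=4,suppress=True)
k=knob();print(k);t=arc(1.12,4)
K=np.array([[.4406,.0568],[.4551,.0883],[.4938,.1206],k[0][3][[0,2]]]);TH=[0,.366,.787,t]
def res(q):
    px,pz,a,n,hx,hz=q;r=[]
    for (x,z),th in zip(K,TH):
        e=np.array([hx-a*np.cos(th)+n*np.sin(th),hz+a*np.sin(th)+n*np.cos(th)])
        dv=e-[px,pz];L=np.hypot(*dv);h=np.sqrt(max(.102**2-L*L/4,0));m=(e+[px,pz])/2;kn=m+h*np.array([-dv[1],dv[0]])/L
        r+=[(kn[0]-x)/.0015,(kn[1]-z)/.0015]
    # known: shut geometry
    return r+[(px-.5386)/.003,(pz-.0288)/.003,(a-.120)/.004,(n-.007)/.003,(hx-.6541)/.002,(hz-.100)/.001]
f=least_squares(res,[.54,.028,.12,.007,.654,.1]);print(f.x,np.round(f.fun,2))
px,pz,a,n,hx,hz=f.x
for th in np.arange(1.1,1.42,.02):
    e=np.array([hx-a*np.cos(th)+n*np.sin(th),hz+a*np.sin(th)+n*np.cos(th)]);print(round(th,2),round(np.hypot(*(e-[px,pz]))*1e3,1),end='; ')
E
```

```text
[(np.int32(101), np.float64(370.3762376237624), np.float64(213.05940594059405), array([0.5281, 0.2355, 0.1294]), array([0.5377, 0.237 , 0.1372]))]
theta 1.0550176966390994 rad err mm 4.568878907586588 F [-0.901  -0.7233  2.5496] M [-0.0754  0.5161  0.1194] z [-0.0249  0.0073 -0.9997] bar [0.5443 0.0191 0.3143]
tang 0.47370764561311623 rad 2.6622794131529743
[[-0.6, 5.6, 2.2, 0, 0], [0.0, 3.4, -1.8, 0, 0], [0.0, 3.4, -1.7, 0, 0], [0.0, 3.5, -1.6, 0, 0]]
[0.5384 0.0286 0.1214 0.0033 0.6527 0.0997] [-0.14 -0.05  0.71  0.4  -0.35 -0.35  0.34  0.49 -0.05 -0.06  0.35 -1.22
 -0.71 -0.31]
1.1 191.2; 1.12 192.9; 1.14 194.5; 1.16 196.2; 1.18 197.8; 1.2 199.4; 1.22 201.0; 1.24 202.6; 1.26 204.1; 1.28 205.7; 1.3 207.2; 1.32 208.7; 1.34 210.1; 1.36 211.6; 1.38 213.0; 1.4 214.4;
```

>>> {"name": "send_rows", "arguments": {
  "steps": [
    [0,3.5,-1.7,0,0],
    [0,3.5,-1.7,0,0],
    [0,3.6,-1.6,0,0],
    [0,3.6,-1.5,0,0],
    [0,3.6,-1.5,0,0],
    [0,3.6,-1.4,0,0],
    [0,3.0,-1.2,0,0],
    [0,2.0,-0.8,0,0]
  ]
}}

```text
clock: 6.75
ee_pos: [0.5765, 0.0181, 0.4742]
tool_rot: [-0.011, 0.709, 0.705, -0.006]
wrist_force: [-2.2, 0.4, 1.9]
finger_gap: 0.113
```

```bash
cat > fit.py <<'E'
from h import *
from scipy.optimize import least_squares
np.set_printoptions(precision=4,suppress=True)
def kn(q,th):
    px,pz,a,n,hx,hz=q
    e=np.array([hx-a*np.cos(th)+n*np.sin(th),hz+a*np.sin(th)+n*np.cos(th)])
    dv=e-[px,pz];L=np.hypot(*dv);h=np.sqrt(max(.102**2-L*L/4,0));m=(e+[px,pz])/2;return m+h*np.array([-dv[1],dv[0]])/L,L
def fit(K,TH):
    def res(q):
        r=[]
        for k,th in zip(K,TH): r+=list((kn(q,th)[0]-k)/.0015)
        px,pz,a,n,hx,hz=q
        return r+[(px-.5386)/.003,(pz-.0288)/.003,(a-.120)/.004,(n-.007)/.003,(hx-.6541)/.002,(hz-.100)/.001]
    f=least_squares(res,[.54,.028,.12,.007,.654,.1]);print(f.x,np.round(f.fun,2))
    g=np.arange(1.1,1.42,.002);print('taut',g[np.argmin(abs(np.array([kn(f.x,x)[1] for x in g])-.204))]);return f.x
E
python3 - <<'E'
from fit import *
k=knob();print(k);t=arc(1.22,4)
fit([[.4406,.0568],[.4551,.0883],[.4938,.1206],[.5281,.1294],k[0][3][[0,2]]],[0,.366,.787,1.055,t])
E
```

```text
[(np.int32(103), np.float64(367.36893203883494), np.float64(219.19417475728156), array([0.5521, 0.2355, 0.128 ]), array([0.562 , 0.2376, 0.1372]))]
theta 1.1886932483521035 rad err mm 5.484610233641218 F [-1.7919  0.8011  3.4102] M [-0.0243  0.5029  0.104 ] z [-0.0228  0.0079 -0.9997] bar [0.5736 0.0193 0.3279]
tang -0.39106648943463396 rad 3.8323808318182846
[[-0.8, 3.7, 4.5, 0, 0], [0.0, 1.7, -0.6, 0, 0], [0.0, 1.7, -0.6, 0, 0], [0.0, 1.7, -0.6, 0, 0]]
[0.5382 0.0281 0.121  0.0032 0.6525 0.0996] [-0.17  0.09  0.71  0.3  -0.38 -0.61  0.26  0.18  0.27  0.73 -0.14 -0.22
  0.26 -1.25 -0.82 -0.39]
taut 1.2580000000000002
```

>>> {"name": "send_rows", "arguments": {
  "steps": [
    [0,1.5,-0.6,0,0],
    [0,1.5,-0.6,0,0],
    [0,1.5,-0.6,0,0],
    [0,1.5,-0.6,0,0],
    [0,1.0,-0.3,0,0],
    [0,0.5,-0.2,0,0],
    [0,0.3,0,0,0],
    [0,0,0,0,0]
  ]
}}

```text
clock: 7.6
ee_pos: [0.5859, 0.0181, 0.4778]
tool_rot: [-0.01, 0.709, 0.705, -0.004]
wrist_force: [-1.0, -0.5, 1.5]
finger_gap: 0.114
```

```bash
python3 - <<'E'
from fit import *
k=knob();print(k);t=arc(1.22,1)
q=fit([[.4406,.0568],[.4551,.0883],[.4938,.1206],[.5281,.1294],[.5521,.128],k[0][3][[0,2]]],[0,.366,.787,1.055,1.189,t])
e=q[:2]-k[0][3][[0,2]];print('knob angle',np.degrees(np.arctan2(-e[1],-e[0])),kn(q,t))
E
```

```text
[(np.int32(105), np.float64(365.7047619047619), np.float64(222.5142857142857), array([0.5652, 0.2355, 0.1277]), array([0.5731, 0.2371, 0.1347]))]
theta 1.2295714190671947 rad err mm 5.7958574104245155 F [-0.6187  0.7716  1.8481] M [-0.0238  0.3281  0.1997] z [-0.0207  0.0081 -0.9998] bar [0.5828 0.0193 0.3313]
tang 0.03543922545975321 rad 1.9485809152000655
[[-0.9, -0.3, 6.2, 0, 0]]
[0.5381 0.0283 0.1216 0.0031 0.6527 0.0998] [-0.31 -0.02  0.58  0.34 -0.38 -0.46  0.47  0.32  0.84  0.77 -0.59 -0.51
 -0.17 -0.17  0.4  -1.29 -0.7  -0.24]
taut 1.2520000000000002
knob angle 74.74942880261099 (array([0.5643, 0.1269]), np.float64(0.2022758667080565))
```

>>> {"name": "send_rows", "arguments": {
  "steps": [
    [0,0.8,-0.2,0,0],
    [0,0.8,-0.2,0,0],
    [0,0.8,-0.2,0,0],
    [0,0,0,0,0],
    [0,0,0,0,0],
    [0,0,0,0,0],
    [0,0,0,0,0],
    [0,0,0,0,0]
  ]
}}

```text
clock: 8.45
ee_pos: [0.5886, 0.0181, 0.4786]
tool_rot: [-0.01, 0.709, 0.705, -0.004]
wrist_force: [-1.6, -0.5, 3.1]
finger_gap: 0.11
```

```bash
python3 - <<'E'
from fit import *
k=knob();print(k);t=arc(1.22,1)
E
```

```text
[(np.int32(105), np.float64(365.247619047619), np.float64(224.17142857142858), array([0.5672, 0.2355, 0.1238]), array([0.5778, 0.2376, 0.1335]))]
theta 1.2418588383670033 rad err mm 5.823503557544518 F [-1.2319  0.5948  1.9249] M [-0.005   0.4462  0.1466] z [-0.0199  0.0082 -0.9998] bar [0.5857 0.0193 0.3322]
tang -0.5440071716804201 rad 2.2196592248770837
[[-0.9, -3.1, 7.2, 0, 0]]
```

>>> {"name": "send_rows", "arguments": {
  "steps": [
    [0,0.6,-0.2,0,0],
    [0,0.6,-0.2,0,0],
    [0,0.4,-0.1,0,0],
    [0,0,0,0,0],
    [0,0,0,0,0],
    [0,0,0,0,0],
    [0,0,0,0,0],
    [0,0,0,0,0]
  ]
}}

```text
clock: 9.3
ee_pos: [0.5893, 0.0181, 0.4788]
tool_rot: [-0.011, 0.709, 0.705, -0.005]
wrist_force: [-2.1, 0.1, 3.5]
finger_gap: 0.114
```

```bash
python3 - <<'E'
from fit import *
k=knob();print(k);t=arc(1.22,1)
E
```

```text
[(np.int32(111), np.float64(362.31531531531533), np.float64(231.47747747747746), array([0.5869, 0.2355, 0.1161]), array([0.5964, 0.2378, 0.1254]))]
theta 1.2426605278329075 rad err mm 5.9963810360679215 F [-4.0183  0.2213  2.6528] M [-0.0609  0.6135  0.0993] z [-0.0233  0.0081 -0.9997] bar [0.5858 0.0193 0.3324]
tang -2.9489995978490757 rad 3.8062860103402145
[[-0.9, -3.3, 7.4, 0, 0]]
```

Stay taut (3 N), knee past straight. Letting back.

>>> {"name": "send_rows", "arguments": {
  "steps": [
    [0,-1.0,0.3,0,0],
    [0,-1.0,0.3,0,0],
    [0,-1.0,0.3,0,0],
    [0,-1.0,0.3,0,0],
    [0,-1.0,0.3,0,0],
    [0,-1.0,0.3,0,0],
    [0,-1.0,0.3,0,0],
    [0,0,0,0,0]
  ]
}}

```text
clock: 10.15
ee_pos: [0.5825, 0.0182, 0.4769]
tool_rot: [-0.01, 0.709, 0.705, -0.004]
wrist_force: [-1.5, -0.4, 1.9]
finger_gap: 0.113
```

```bash
python3 - <<'E'
from fit import *
k=knob();print(k);t=arc(1.22,1)
E
```

```text
[(np.int32(111), np.float64(361.34234234234236), np.float64(233.63963963963963), array([0.5939, 0.2355, 0.1148]), array([0.6015, 0.237 , 0.122 ]))]
theta 1.2155140665574053 rad err mm 5.950857331815884 F [-1.8132  0.3762  2.2379] M [0.0113 0.1285 0.0983] z [-0.02    0.008  -0.9998] bar [0.5795 0.0193 0.3304]
tang -0.9215029479223734 rad 2.728835304806515
[[-0.8, 3.0, 5.3, 0, 0]]
```

Knob at (.594,.115), the predicted locked position. Let back a little more, watching the force.

>>> {"name": "send_rows", "arguments": {
  "steps": [
    [0,-0.7,0.2,0,0],
    [0,-0.7,0.2,0,0],
    [0,-0.7,0.2,0,0],
    [0,-0.7,0.2,0,0],
    [0,-0.7,0.2,0,0],
    [0,0,0,0,0],
    [0,0,0,0,0],
    [0,0,0,0,0]
  ]
}}

```text
clock: 11.0
ee_pos: [0.5808, 0.0181, 0.4767]
tool_rot: [-0.007, 0.709, 0.705, -0.002]
wrist_force: [0.4, -0.8, 2.2]
finger_gap: 0.111
```

```bash
python3 - <<'E'
from fit import *
k=knob();print(k);t=arc(1.22,1)
E
```

```text
[(np.int32(110), np.float64(361.40909090909093), np.float64(233.62727272727273), array([0.5931, 0.2355, 0.1142]), array([0.6017, 0.2379, 0.1223]))]
theta 1.2128124646527636 rad err mm 5.983037793982598 F [0.4058 0.0518 2.1804] M [-0.0675 -0.1055  0.0855] z [-0.0129  0.008  -0.9999] bar [0.5789 0.0193 0.3302]
tang 1.144089621716975 rad 1.8999416085451635
[[-0.8, 3.5, 5.1, 0, 0]]
```

>>> {"name": "send_rows", "arguments": {
  "steps": [
    [0,0,0,0,0.15],
    [0,0,0,0,0.25],
    [0,0,0,0,0.35],
    [0,0,0,0,0.35],
    [0,0,-10,0,0.35],
    [0,0,-25,0,0.35],
    [0,0,-30,0,0.4],
    [0,0,-10,0,0.6]
  ]
}}

```text
clock: 11.85
ee_pos: [0.5809, 0.0175, 0.5514]
tool_rot: [-0.011, 0.709, 0.705, -0.005]
wrist_force: [0.6, 0.7, 0.2]
finger_gap: 0.554
```

```bash
python3 - <<'E'
from fit import *
k=knob();print(k);s,R=st()
plan([.590,-.342,.345],32,8,op=.7)
E
```

```text
[(np.int32(111), np.float64(361.34234234234236), np.float64(233.63963963963963), array([0.5939, 0.2355, 0.1148]), array([0.6013, 0.2372, 0.1222]))]
t 11.9 tcp [0.581  0.0175 0.5519] F [-0.3896 -1.2808  1.7448] gap 0.5985846714953874 j [-0.0451  0.2486  1.2273  0.0076  1.6886 -0.0377]
Rcols x,y,z [[ 0.0067  0.9999  0.0084]
 [ 0.9997 -0.0065 -0.0226]
 [-0.0226  0.0085 -0.9997]]
[[-45.1, 2.0, 25.4, -4.05, 0.7], [-45.2, -1.2, 25.4, -4.05, 0.7], [-45.0, -4.4, 25.4, -4.05, 0.7], [-44.6, -7.5, 25.4, -4.05, 0.7], [-43.9, -10.7, 25.4, -4.05, 0.7], [-43.1, -13.7, 25.4, -4.05, 0.7], [-42.0, -16.7, 25.4, -4.05, 0.7], [-40.7, -19.7, 25.4, -4.05, 0.7]]
```

>>> {"name": "send_rows", "arguments": {
  "steps": [
    [-45,2,15,-4.05,0.7],
    [-45,-1,20,-4.05,0.7],
    [-45,-4.4,25,-4.05,0.7],
    [-44.6,-7.5,25,-4.05,0.7],
    [-44,-10.7,25,-4.05,0.7],
    [-43,-13.7,25,-4.05,0.7],
    [-42,-16.7,25,-4.05,0.7],
    [-35,-17,20,-4.05,0.7]
  ]
}}

```text
clock: 12.7
ee_pos: [0.5962, -0.3273, 0.3694]
tool_rot: [-0.009, 0.469, 0.883, 0.002]
wrist_force: [1.0, 0.5, -0.9]
finger_gap: 0.696
```

>>> {"name": "send_rows", "arguments": {
  "steps": [
    [0,0,0,0,0.7],
    [0,0,0,0,0.7],
    [0,0,0,0,0.7],
    [0,0,0,0,0.7],
    [0,0,0,0,0.7],
    [0,0,0,0,0.7],
    [0,0,0,0,0.7],
    [0,0,0,0,0.7]
  ]
}}

```text
clock: 13.5
ee_pos: [0.595, -0.3274, 0.3651]
tool_rot: [-0.012, 0.47, 0.883, 0.002]
wrist_force: [0.3, 0.2, 0.8]
finger_gap: 0.697
```

```bash
python3 - <<'E'
from h import *
C=cal('wrist');im,d=bot.capture('wrist');cv2.imwrite('pics/w2.png',im);np.save('pics/w2.npy',d)
s,R=st();print(yaw(R))
hsv=cv2.cvtColor(im,cv2.COLOR_BGR2HSV);m=(((hsv[...,0]<5)|(hsv[...,0]>174))&(hsv[...,1]>180)&(hsv[...,2]>120)).astype(np.uint8)
n,l,t,c=cv2.connectedComponentsWithStats(m)
for i in range(1,n):
    if t[i,4]>60: print(t[i],c[i],px_at_z(C,*c[i],.084),np.median([px2w(C,x,y,d[y,x]) for y,x in np.argwhere(l==i)],axis=0))
E
```

```text
t 13.55 tcp [ 0.595  -0.3274  0.3652] F [ 0.3433 -0.2996 -0.0823] gap 0.699989066590897 j [-0.566   0.4857  1.3143  0.0024  1.3664 -1.1583]
Rcols x,y,z [[-0.5576  0.8297  0.0237]
 [ 0.8298  0.5579 -0.0078]
 [-0.0197  0.0153 -0.9997]]
33.91466271407488
[372 165  38  34 990] [390.4515 181.6758] [ 0.6546 -0.2554  0.084 ] [ 0.655  -0.2554  0.083 ]
[274 223  32  35 865] [289.0751 240.4428] [ 0.6169 -0.3407  0.084 ] [ 0.6173 -0.341   0.0831]
```

View pics/w2.png

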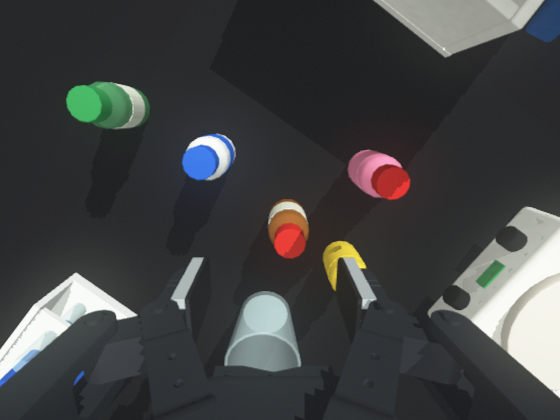

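The amber/red cap is at (289,240), giving (.617,-.341,.083), so its height is right. Approach.

```bash
python3 - <<'E'
from h import *
R=plan([.6186,-.3418,.285],None,4,op=.7);plan([.620,-.3433,.202],None,6,pos=[.6186,-.3418,.285],op=.7)
E
```

```text
[[-6.7, 3.1, 19.9, 0.0, 0.7], [-6.7, 3.1, 19.9, 0.0, 0.7], [-6.7, 3.1, 19.9, 0.0, 0.7], [-6.7, 3.1, 19.9, 0.0, 0.7]]
[[-0.7, 0.2, 13.8, 0.0, 0.7], [-0.7, 0.2, 13.8, 0.0, 0.7], [-0.7, 0.2, 13.8, 0.0, 0.7], [-0.7, 0.2, 13.8, 0.0, 0.7], [-0.7, 0.2, 13.8, 0.0, 0.7], [-0.7, 0.2, 13.8, 0.0, 0.7]]
```

>>> {"name": "send_rows", "arguments": {
  "steps": [
    [-7,3.1,20,0,0.7],
    [-7,3.1,20,0,0.7],
    [-7,3.1,20,0,0.7],
    [-6,3,20,0,0.7],
    [-0.5,0,14,0,0.7],
    [0,0,14,0,0.7],
    [0,0,14,0,0.7],
    [0,0,0,0,0.7]
  ]
}}

```text
clock: 14.35
ee_pos: [0.6199, -0.3418, 0.2411]
tool_rot: [-0.009, 0.47, 0.883, 0.002]
wrist_force: [0.0, -0.1, 0.3]
finger_gap: 0.702
```

```bash
python3 - <<'E'
from h import *
st();plan([.620,-.3433,.202],None,3,op=.7)
E
```

```text
t 14.35 tcp [ 0.6199 -0.3418  0.2411] F [ 0.017  -0.129   0.3431] gap 0.7016570613709 j [-0.5642  0.6281  1.3832  0.0025  1.1484 -1.1579]
Rcols x,y,z [[-0.5584  0.8294  0.0175]
 [ 0.8294  0.5586 -0.0052]
 [-0.0141  0.0116 -0.9998]]
[[-0.7, -0.2, 13.0, 0.0, 0.7], [-0.7, -0.2, 13.0, 0.0, 0.7], [-0.7, -0.2, 13.0, 0.0, 0.7]]
```

>>> {"name": "send_rows", "arguments": {
  "steps": [
    [-0.4,-0.3,13,0,0.7],
    [-0.4,-0.3,13,0,0.7],
    [0,0,13,0,0.7],
    [0,0,0,0,0.6],
    [0,0,0,0,0.5],
    [0,0,0,0,0.4],
    [0,0,0,0,0.3],
    [0,0,0,0,0.3]
  ],
  "force": 40
}}

```text
clock: 15.15
ee_pos: [0.6196, -0.3427, 0.2008]
tool_rot: [-0.007, 0.47, 0.883, 0.002]
wrist_force: [0.3, -0.5, -1.6]
finger_gap: 0.429
```

```bash
python3 - <<'E'
from h import *
st()
E
```

```text
t 15.15 tcp [ 0.6196 -0.3427  0.2008] F [ 0.3345 -0.5239 -1.5555] gap 0.42918049493980526 j [-0.5655  0.6696  1.4171  0.0026  1.0699 -1.1593]
Rcols x,y,z [[-0.5584  0.8294  0.0146]
 [ 0.8295  0.5585 -0.0039]
 [-0.0114  0.0099 -0.9999]]
```

```bash
python3 - <<'E'
from h import *
s,R=st()
p1=[.612,-.343,.365];R=plan(p1,None,6,op=.3)
p2=[.4985,-.22,.365];R=plan(p2,62,5,pos=p1,R=R,op=.3)
p3=[.4985,.0225,.365];R=plan(p3,90,5,pos=p2,R=R,op=.3);
E
```

```text
t 15.15 tcp [ 0.6196 -0.3427  0.2008] F [ 0.3345 -0.5239 -1.5555] gap 0.42918049493980526 j [-0.5655  0.6696  1.4171  0.0026  1.0699 -1.1593]
Rcols x,y,z [[-0.5584  0.8294  0.0146]
 [ 0.8295  0.5585 -0.0039]
 [-0.0114  0.0099 -0.9999]]
[[1.1, -1.2, -27.3, 0.0, 0.3], [1.1, -1.2, -27.3, 0.0, 0.3], [1.1, -1.2, -27.3, 0.0, 0.3], [1.1, -1.2, -27.3, 0.0, 0.3], [1.1, -1.2, -27.3, 0.0, 0.3], [1.1, -1.2, -27.3, 0.0, 0.3]]
[[33.1, -5.1, 0.5, -5.61, 0.3], [33.4, -1.8, 0.5, -5.61, 0.3], [33.4, 1.4, 0.5, -5.61, 0.3], [33.1, 4.7, 0.5, -5.61, 0.3], [32.5, 7.9, 0.5, -5.61, 0.3]]
[[22.8, 42.8, 0.5, -5.6, 0.3], [18.5, 44.8, 0.5, -5.6, 0.3], [14.0, 46.4, 0.5, -5.6, 0.3], [9.4, 47.6, 0.5, -5.6, 0.3], [4.7, 48.3, 0.5, -5.6, 0.3]]
```

>>> {"name": "send_rows", "arguments": {
  "steps": [
    [0,0,-10,0,0.3],
    [0,0,-28,0,0.3],
    [0,0,-30,0,0.3],
    [0,0,-30,0,0.3],
    [0,0,-30,0,0.3],
    [1,-1,-30,0,0.3],
    [33,-5,0,-5.6,0.3],
    [33.4,-1.8,0,-5.6,0.3]
  ]
}}

```text
clock: 15.95
ee_pos: [0.5762, -0.2969, 0.3712]
tool_rot: [-0.003, 0.38, 0.925, 0.002]
wrist_force: [-0.6, 1.1, -1.3]
finger_gap: 0.431
```

>>> {"name": "send_rows", "arguments": {
  "steps": [
    [33.4,1.4,0,-5.6,0.3],
    [33,4.7,0,-5.6,0.3],
    [32.5,7.9,0,-5.6,0.3],
    [22.8,42.8,0,-5.6,0.3],
    [18.5,44.8,0,-5.6,0.3],
    [14,46.4,0,-5.6,0.3],
    [9.4,47,0,-5.6,0.3],
    [4,30,0,-5.6,0.3]
  ]
}}

```text
clock: 16.75
ee_pos: [0.4939, 0.008, 0.3822]
tool_rot: [0.004, -0.014, 1.0, 0.0]
wrist_force: [1.2, 0.4, -0.3]
finger_gap: 0.425
```

```bash
python3 - <<'E'
from h import *
s,R=st();print(yaw(R))
C=cal('wrist');im,d=bot.capture('wrist');im2,d2=bot.capture('top');s,R=st();R=plan([.4985,.0225,.36],90,3,op=.3)
np.save('pics/w3.npy',d);np.save('pics/t3.npy',d2)
o=np.zeros((420,800,3),np.uint8);o[:,:560]=im;c=cv2.resize(im2[170:270,200:320],(480,400));
cv2.imwrite('pics/w3.png',np.hstack([im[:, :],np.zeros((420,0,3),np.uint8)]));cv2.imwrite('pics/t3.png',cv2.resize(im2[170:270,200:320],(720,600),interpolation=cv2.INTER_CUBIC))
E
```

```text
t 16.75 tcp [0.4939 0.008  0.3822] F [ 1.1945  0.447  -0.3448] gap 0.4254366645377047 j [-0.0696  0.2116  1.7059  0.0009  1.2156 -1.6689]
Rcols x,y,z [[-0.9996 -0.0283 -0.0086]
 [-0.0283  0.9996 -0.    ]
 [ 0.0085  0.0002 -1.    ]]
91.6198897601917
t 16.85 tcp [0.4938 0.0089 0.3823] F [-0.1639 -0.4837 -1.5998] gap 0.4296352824843698 j [-0.0683  0.2115  1.7059  0.0017  1.216  -1.6687]
Rcols x,y,z [[-0.9995 -0.0291 -0.0083]
 [-0.0291  0.9996  0.0008]
 [ 0.0083  0.001  -1.    ]]
[[-1.6, 4.5, 7.4, 0.56, 0.3], [-1.6, 4.5, 7.4, 0.56, 0.3], [-1.6, 4.5, 7.4, 0.56, 0.3]]
```

View pics/w3.png

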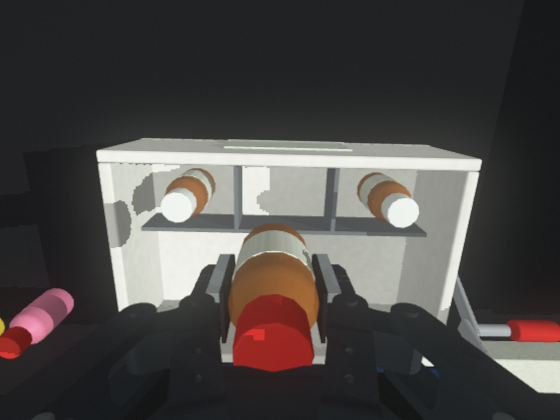

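Looking into the chest: white-capped stock bottles at left and right, dividers at (238,195) and (333,195), cross rail at row 222. The middle compartment is empty and the bottle is held upright.

```bash
python3 - <<'E'
from h import *
np.set_printoptions(precision=4,suppress=True)
C=cal('wrist');d=np.load('pics/w3.npy')
for n,u,v,z in[('dL',238,195,.05),('dR',333,195,.05),('dL2',239,222,.05),('dR2',333,222,.05),('rail',290,218,.055),('rail2',200,222,.055),('wallL',150,162,.1),('wallR',430,165,.1),('wallM',285,163,.1),('walltopM',285,155,.1),('capL',179,206,.094),('capR',402,212,.094),('held cap',275,345,.25)]: print(n,px_at_z(C,u,v,z),px2w(C,u,v,d[v,u]))
E
```

```text
dL [ 0.5014 -0.0252  0.05  ] [ 0.5003 -0.0247  0.0542]
dR [0.4987 0.0659 0.05  ] [0.498  0.0654 0.0524]
dL2 [ 0.529  -0.0243  0.05  ] [ 0.5293 -0.0244  0.049 ]
dR2 [0.5262 0.0682 0.05  ] [0.5248 0.0674 0.0538]
rail [0.5215 0.0254 0.055 ] [0.5342 0.0278 0.0188]
rail2 [ 0.5283 -0.0615  0.055 ] [ 0.5347 -0.0655  0.0377]
wallL [ 0.4632 -0.088   0.1   ] [ 0.4634 -0.0884  0.099 ]
wallR [0.459  0.1291 0.1   ] [0.4592 0.1294 0.0992]
wallM [0.4609 0.0165 0.1   ] [0.4609 0.0165 0.0997]
walltopM [0.4547 0.0163 0.1   ] [0.455  0.0163 0.0981]
capL [ 0.5002 -0.0694  0.094 ] [ 0.5005 -0.0696  0.0932]
capR [0.4998 0.1157 0.094 ] [0.5001 0.116  0.0933]
held cap [0.504  0.0094 0.25  ] [0.4911 0.0089 0.2651]
```

>>> {"name": "send_rows", "arguments": {
  "steps": [
    [-0.6,4,10,0.56,0.3],
    [-0.6,4,20,0.56,0.3],
    [-0.6,3.5,20,0.56,0.3],
    [0,0,20,0,0.3],
    [0,0,15,0,0.3],
    [0,0,15,0,0.3],
    [0,0,10,0,0.3],
    [0,0,0,0,0.3]
  ]
}}

```text
clock: 17.65
ee_pos: [0.498, 0.0158, 0.2693]
tool_rot: [0.008, 0.009, 1.0, -0.001]
wrist_force: [-0.7, -0.9, -2.2]
finger_gap: 0.429
```

```bash
python3 - <<'E'
from h import *
s,R=st();print(yaw(R));plan([.496,.0205,.213],90,6,op=.3)
E
```

```text
t 17.65 tcp [0.498  0.0158 0.2693] F [-0.7146 -0.8978 -2.1905] gap 0.4285883044897772 j [-0.0528  0.3476  1.8506 -0.0011  0.928  -1.6057]
Rcols x,y,z [[-0.9997  0.0172 -0.0154]
 [ 0.0172  0.9999 -0.0014]
 [ 0.0154 -0.0017 -0.9999]]
89.01337149636427
[[0.5, 0.8, 9.4, -0.16, 0.3], [0.5, 0.8, 9.4, -0.16, 0.3], [0.5, 0.8, 9.4, -0.16, 0.3], [0.5, 0.8, 9.4, -0.16, 0.3], [0.5, 0.8, 9.4, -0.16, 0.3], [0.5, 0.8, 9.4, -0.16, 0.3]]
```

>>> {"name": "send_rows", "arguments": {
  "steps": [
    [0.8,1,6,0,0.3],
    [0.8,1,9,0,0.3],
    [0.8,1,9,0,0.3],
    [0.6,0.8,9,0,0.3],
    [0.5,0.6,9,0,0.3],
    [0,0.3,8,0,0.3],
    [0,0,4,0,0.3],
    [0,0,0,0,0.3]
  ]
}}

```text
clock: 18.45
ee_pos: [0.4964, 0.0201, 0.2119]
tool_rot: [0.009, 0.01, 1.0, -0.001]
wrist_force: [-0.1, 1.0, -1.0]
finger_gap: 0.434
```

```bash
python3 - <<'E'
from h import *
s,R=st();print(yaw(R))
E
```

```text
t 18.45 tcp [0.4964 0.0201 0.2119] F [-0.1039  0.9834 -0.9521] gap 0.43395604112541913 j [-0.0441  0.4316  1.9151 -0.0016  0.7761 -1.5943]
Rcols x,y,z [[-0.9996  0.0193 -0.0187]
 [ 0.0194  0.9998 -0.0016]
 [ 0.0187 -0.002  -0.9998]]
88.88997249970485
```

>>> {"name": "send_rows", "arguments": {
  "steps": [
    [0,0,1,0,0.3],
    [0,0,0.6,0,0.3],
    [0,0,0,0,0.3],
    [0,0,0,0,0.45],
    [0,0,0,0,0.5],
    [0,0,0,0,0.56],
    [0,0,0,0,0.56],
    [0,0,0,0,0.56]
  ]
}}

```text
clock: 19.25
ee_pos: [0.4978, 0.0201, 0.2121]
tool_rot: [0.012, 0.01, 1.0, -0.001]
wrist_force: [0.2, -0.8, 0.5]
finger_gap: 0.558
```

```bash
python3 - <<'E'
from h import *
s,R=st();plan([.4935,.0205,.37],None,8,op=.56)
E
```

```text
t 19.25 tcp [0.4978 0.0201 0.2121] F [ 0.1596 -0.824   0.4837] gap 0.5584978228490562 j [-0.044   0.4318  1.9141 -0.0017  0.7719 -1.5943]
Rcols x,y,z [[-0.9995  0.0193 -0.0239]
 [ 0.0193  0.9998 -0.0018]
 [ 0.0238 -0.0022 -0.9997]]
[[0.1, 0.0, -19.7, 0.0, 0.56], [0.1, 0.0, -19.7, 0.0, 0.56], [0.1, 0.0, -19.7, 0.0, 0.56], [0.1, 0.0, -19.7, 0.0, 0.56], [0.1, 0.0, -19.7, 0.0, 0.56], [0.1, 0.0, -19.7, 0.0, 0.56], [0.1, 0.0, -19.7, 0.0, 0.56], [0.1, 0.0, -19.7, 0.0, 0.56]]
```

>>> {"name": "send_rows", "arguments": {
  "steps": [
    [0,0,-8,0,0.56],
    [0,0,-20,0,0.56],
    [0,0,-30,0,0.56],
    [0,0,-30,0,0.56],
    [0,0,-30,0,0.56],
    [0,0,-30,0,0.56],
    [0,0,-15,0,0.56],
    [0,0,0,0,0.5]
  ]
}}

```text
clock: 20.05
ee_pos: [0.4929, 0.0205, 0.3844]
tool_rot: [0.012, 0.01, 1.0, -0.001]
wrist_force: [0.2, 0.0, 0.2]
finger_gap: 0.501
```

```bash
python3 - <<'E'
from fit import *
C=cal('wrist');im,d=bot.capture('wrist');cv2.imwrite('pics/w4.png',im)
k=knob();print(k);s,R=st()
hsv=cv2.cvtColor(im,cv2.COLOR_BGR2HSV);m=(((hsv[...,0]<5)|(hsv[...,0]>174))&(hsv[...,1]>180)&(hsv[...,2]>120)).astype(np.uint8)
n,l,t,c=cv2.connectedComponentsWithStats(m)
for i in range(1,n):
    if t[i,4]>60: print(t[i],c[i],px_at_z(C,*c[i],.094),np.median([px2w(C,x,y,d[y,x]) for y,x in np.argwhere(l==i)],axis=0))
E
```

```text
[(np.int32(111), np.float64(361.34234234234236), np.float64(233.63963963963963), array([0.5939, 0.2355, 0.1148]), array([0.6018, 0.2376, 0.1222]))]
t 20.15 tcp [0.4922 0.0205 0.3821] F [ 0.0901  0.2573 -0.6328] gap 0.5007510847416544 j [-0.0437  0.2071  1.7126 -0.0012  1.203  -1.5947]
Rcols x,y,z [[-0.9996  0.0194 -0.0189]
 [ 0.0194  0.9998 -0.0016]
 [ 0.0188 -0.002  -0.9998]]
[509 306  46  20 782] [531.5652 315.8568] [0.6146 0.2595 0.094 ] [0.5928 0.2338 0.1223]
[  0 336  24  26 388] [  9.7835 351.3428] [ 0.6479 -0.243   0.094 ] [ 0.6573 -0.2538  0.0838]
```

View pics/w4.png

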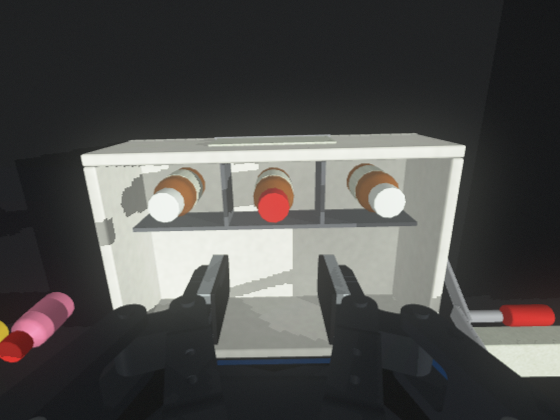

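The bottle stands in the middle cell (red cap at (273,205)), the neighbours are undisturbed and the stay is still locked. Next the knob.

```bash
python3 - <<'E'
from h import *
p1=[.48,.15,.38];R=plan(p1,45,6,op=.45);p2=[.52,.239,.38];R=plan(p2,10,5,pos=p1,R=R,op=.45);R=plan([.592,.239,.35],0,5,pos=p2,R=R,op=.45)
E
```

```text
[[2.5, 21.5, 0.3, 7.31, 0.45], [5.2, 21.1, 0.3, 7.31, 0.45], [7.8, 20.2, 0.3, 7.31, 0.45], [10.3, 19.1, 0.3, 7.31, 0.45], [12.7, 17.6, 0.3, 7.31, 0.45], [14.8, 15.8, 0.3, 7.31, 0.45]]
[[6.9, 18.2, 0.1, 7.0, 0.45], [9.1, 17.3, 0.1, 7.0, 0.45], [11.1, 16.0, 0.1, 7.0, 0.45], [13.0, 14.5, 0.1, 7.0, 0.45], [14.7, 12.9, 0.1, 7.0, 0.45]]
[[-2.5, 14.1, 6.3, 2.0, 0.45], [-2.0, 14.1, 6.3, 2.0, 0.45], [-1.5, 14.2, 6.3, 2.0, 0.45], [-1.0, 14.3, 6.3, 2.0, 0.45], [-0.5, 14.3, 6.3, 2.0, 0.45]]
```

>>> {"name": "send_rows", "arguments": {
  "steps": [
    [2.5,21.5,0.3,7.3,0.45],
    [5.2,21.1,0.3,7.3,0.45],
    [7.8,20.2,0.3,7.3,0.45],
    [10.3,19.1,0.3,7.3,0.45],
    [12.7,17.6,0.3,7.3,0.45],
    [14.8,15.8,0.3,7.3,0.45],
    [6.9,18.2,0,7,0.45],
    [9.1,17.3,0,7,0.45]
  ]
}}

```text
clock: 20.95
ee_pos: [0.4928, 0.1879, 0.3659]
tool_rot: [-0.001, 0.511, 0.86, -0.005]
wrist_force: [0.4, 0.4, 0.0]
finger_gap: 0.45
```

>>> {"name": "send_rows", "arguments": {
  "steps": [
    [11.1,16,0,7,0.45],
    [13,14.5,0,7,0.45],
    [14.7,12.9,0,7,0.45],
    [-2.5,14,6,2,0.45],
    [-2,14,6,2,0.45],
    [-1.5,14,6,2,0.45],
    [-1,14,6,2,0.45],
    [-0.5,8,6,2,0.45]
  ]
}}

```text
clock: 21.75
ee_pos: [0.5838, 0.2385, 0.3187]
tool_rot: [-0.005, 0.731, 0.683, -0.016]
wrist_force: [-0.6, 0.6, -0.2]
finger_gap: 0.449
```

```bash
python3 - <<'E'
from h import *
bot.capture('top');C=cal('wrist');im,d=bot.capture('wrist');s,R=st();print(yaw(R))
hsv=cv2.cvtColor(im,cv2.COLOR_BGR2HSV);m=(((hsv[...,0]<5)|(hsv[...,0]>174))&(hsv[...,1]>180)&(hsv[...,2]>120)).astype(np.uint8)
n,l,t,c=cv2.connectedComponentsWithStats(m)
for i in range(1,n):
    if t[i,4]>60: print(t[i],c[i],px_at_z(C,*c[i],.122),np.median([px2w(C,x,y,d[y,x]) for y,x in np.argwhere(l==i)],axis=0))
k=np.array([.5935,.2375,.2655]);k[:2]-=R[:2,2]*.15;print(k);plan(k,0,8,op=.45)
E
```

```text
t 21.85 tcp [0.5835 0.2382 0.318 ] F [-0.0834 -0.1615  0.1457] gap 0.45112591549159586 j [ 0.3221  0.463   1.485  -0.0051  1.2286  0.3907]
Rcols x,y,z [[ 0.0666  0.9976 -0.0177]
 [ 0.9973 -0.0671 -0.0305]
 [-0.0316 -0.0156 -0.9994]]
-3.847459492047403
[ 290  211   32   61 1508] [305.3481 237.0537] [0.5967 0.2418 0.122 ] [0.5964 0.2426 0.1227]
[0.5982 0.2398 0.2655]
[[0.4, 2.0, 6.5, -0.48, 0.45], [0.4, 2.0, 6.5, -0.48, 0.45], [0.4, 2.0, 6.5, -0.48, 0.45], [0.4, 2.0, 6.5, -0.48, 0.45], [0.4, 2.0, 6.5, -0.48, 0.45], [0.4, 2.0, 6.5, -0.48, 0.45], [0.3, 2.0, 6.5, -0.48, 0.45], [0.3, 2.0, 6.5, -0.48, 0.45]]
```

>>> {"name": "send_rows", "arguments": {
  "steps": [
    [1.2,4.5,0,-0.9,0.45],
    [1.2,4.5,0,-0.9,0.45],
    [1.2,4,0.5,-0.9,0.45],
    [1.2,3.5,3,-0.9,0.45],
    [0,0,10,0,0.45],
    [0,0,10,0,0.45],
    [0,0,10,0,0.45],
    [0,0,6,0,0.45]
  ]
}}

```text
clock: 22.65
ee_pos: [0.5998, 0.2414, 0.2763]
tool_rot: [-0.006, 0.706, 0.708, -0.016]
wrist_force: [0.2, 0.1, -0.4]
finger_gap: 0.453
```

```bash
python3 - <<'E'
from h import *
s,R=st();print(yaw(R));C=cal('wrist');im,d=bot.capture('wrist');cv2.imwrite('pics/w5.png',im);print(knob());st()
E
```

```text
t 22.65 tcp [0.5998 0.2414 0.2763] F [ 0.1698  0.1251 -0.3561] gap 0.4526076110208889 j [ 0.3188  0.5233  1.4933 -0.0049  1.1584  0.3187]
Rcols x,y,z [[-0.0023  0.9999 -0.0147]
 [ 0.9995  0.0019 -0.0304]
 [-0.0303 -0.0148 -0.9994]]
0.10889609019077998
[(np.int32(22), np.float64(367.40909090909093), np.float64(235.5909090909091), array([0.5132, 0.2355, 0.0381]), array([0.6015, 0.2528, 0.1227]))]
t 22.75 tcp [0.5996 0.2413 0.2761] F [-0.3079 -1.1075 -0.0487] gap 0.4430044980657531 j [ 0.3187  0.5237  1.4934 -0.0049  1.1594  0.3187]
Rcols x,y,z [[-0.0023  0.9999 -0.0151]
 [ 0.9995  0.0018 -0.0317]
 [-0.0317 -0.0152 -0.9994]]
```

View pics/w5.png

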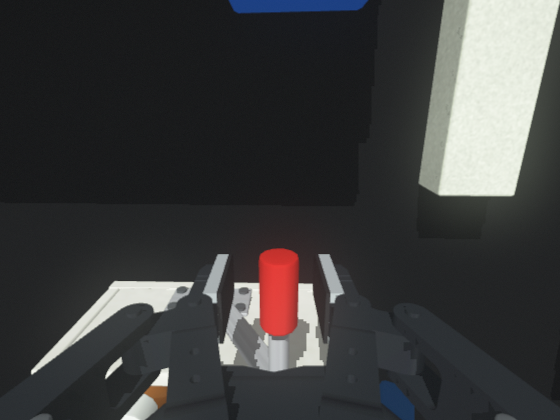

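The knob (278,292) is centred between the pads. Lower 11 mm and close.

>>> {"name": "send_rows", "arguments": {
  "steps": [
    [0,0.5,6,0,0.45],
    [0,0,5,0,0.45],
    [0,0,0,0,0.35],
    [0,0,0,0,0.28],
    [0,0,0,0,0.2],
    [0,0,0,0,0.1],
    [0,0,0,0,0.1],
    [0,0,0,0,0.1]
  ],
  "force": 60
}}

```text
clock: 23.55
ee_pos: [0.6008, 0.2413, 0.2648]
tool_rot: [-0.005, 0.706, 0.708, -0.015]
wrist_force: [0.1, 0.3, -1.8]
finger_gap: 0.193
```

```bash
python3 - <<'E'
from h import *
s,R=st();print(s['moment'],'grasp',np.array(s['ee_pos'])+R@[0,0,.151])
E
```

```text
t 23.55 tcp [0.6008 0.2413 0.2648] F [ 0.1025  0.2881 -1.8317] gap 0.1933971866560422 j [ 0.3182  0.5358  1.5036 -0.0055  1.1339  0.3184]
Rcols x,y,z [[-0.0024  0.9999 -0.0146]
 [ 0.9996  0.002  -0.0286]
 [-0.0286 -0.0146 -0.9995]]
[ 0.0578 -0.1341  0.0006] grasp [0.5965 0.2391 0.1139]
```

```bash
cat >> h.py <<'E'
P=np.array([.539,.0283])
def karc(dphi,n,op=.1,GL=.151,kr=0.5):
    s=bot.observe();R=Rt(s);g=np.array(s['ee_pos'])+R@[0,0,GL];v=g[[0,2]]-P;r=np.hypot(*v);ph=np.arctan2(v[1],v[0])
    F=np.array(s['wrist_force']);print('t',s['clock'],'phi',np.degrees(ph),'r',r,'y',g[1],'F',F,'tang',F@[-np.sin(ph),0,np.cos(ph)],'rad',F@[np.cos(ph),0,np.sin(ph)],'gap',s['finger_gap'],'M',np.array(s['moment']),'tz',R[:,2])
    rows=[];p=v
    for i in range(1,n+1):
        a=ph+np.radians(dphi)*i/n;rr=r+(.102-r)*kr*i/n;q=rr*np.array([np.cos(a),np.sin(a)]);w=q-p;rows.append([float(x) for x in np.round(R.T@[w[0],0,w[1]]*1e3,1)]+[0,op]);p=q
    print(rows)
E
python3 -c "
from h import *
np.set_printoptions(precision=3,suppress=True);karc(12,8)"
```

```text
t 23.55 phi 56.104944449814035 r 0.10312462146055351 y 0.23906437998883753 F [ 0.102  0.288 -1.832] tang -1.1065693477250442 rad -1.4632903478453674 gap 0.1933971866560422 M [ 0.058 -0.134  0.001] tz [-0.029 -0.015 -0.999]
[[-0.0, -2.3, -1.4, 0, 0.1], [-0.0, -2.4, -1.3, 0, 0.1], [-0.0, -2.4, -1.2, 0, 0.1], [-0.0, -2.4, -1.2, 0, 0.1], [-0.0, -2.5, -1.1, 0, 0.1], [-0.0, -2.5, -1.0, 0, 0.1], [-0.0, -2.5, -1.0, 0, 0.1], [-0.0, -2.5, -0.9, 0, 0.1]]
```

>>> {"name": "send_rows", "arguments": {
  "steps": [
    [0,-1.2,-0.7,0,0.1],
    [0,-1.5,-0.9,0,0.1],
    [0,-1.5,-0.9,0,0.1],
    [0,-1.5,-0.8,0,0.1],
    [0,-1.5,-0.8,0,0.1],
    [0,-1.5,-0.8,0,0.1],
    [0,-1.2,-0.6,0,0.1],
    [0,0,0,0,0.1]
  ],
  "force": 40
}}

```text
clock: 24.35
ee_pos: [0.5923, 0.2412, 0.2697]
tool_rot: [-0.003, 0.706, 0.708, -0.013]
wrist_force: [3.6, -0.1, -7.3]
finger_gap: 0.194
```

```bash
python3 -c "
from h import *
np.set_printoptions(precision=3,suppress=True);karc(10,8)"
```

```text
t 24.35 phi 61.167372379064744 r 0.10326670211892648 y 0.239000248873403 F [ 3.622 -0.126 -7.305] tang -6.695229003928832 rad -4.652470854430609 gap 0.1940884614071349 M [ 0.045 -0.958  0.054] tz [-0.023 -0.015 -1.   ]
[[-0.0, -2.0, -0.9, 0, 0.1], [-0.0, -2.1, -0.9, 0, 0.1], [-0.0, -2.1, -0.9, 0, 0.1], [-0.0, -2.1, -0.8, 0, 0.1], [-0.0, -2.1, -0.8, 0, 0.1], [-0.0, -2.1, -0.7, 0, 0.1], [-0.0, -2.1, -0.7, 0, 0.1], [-0.0, -2.2, -0.6, 0, 0.1]]
```

>>> {"name": "send_rows", "arguments": {
  "steps": [
    [0,-1.8,-0.4,0,0.1],
    [0,-1.8,-0.5,0,0.1],
    [0,-1.8,-0.6,0,0.1],
    [0,-1.8,-0.6,0,0.1],
    [0,-1.8,-0.6,0,0.1],
    [0,-1.8,-0.6,0,0.1],
    [0,-1.8,-0.5,0,0.1],
    [0,0,0,0,0.1]
  ]
}}

```text
clock: 25.15
ee_pos: [0.5796, 0.2411, 0.276]
tool_rot: [-0.002, 0.706, 0.708, -0.012]
wrist_force: [4.1, 0.4, -4.9]
finger_gap: 0.195
```

```bash
python3 -c "
from h import *
np.set_printoptions(precision=3,suppress=True);karc(12,8)"
```

```text
t 25.15 phi 68.69847243279045 r 0.10388882894034436 y 0.2389655232451416 F [ 4.109  0.424 -4.878] tang -5.600693828874642 rad -3.0522302262452086 gap 0.1946581620404731 M [-0.075 -0.877  0.036] tz [-0.019 -0.014 -1.   ]
[[-0.0, -2.6, -0.8, 0, 0.1], [-0.0, -2.6, -0.7, 0, 0.1], [-0.0, -2.6, -0.7, 0, 0.1], [-0.0, -2.6, -0.6, 0, 0.1], [-0.0, -2.7, -0.5, 0, 0.1], [0.0, -2.7, -0.4, 0, 0.1], [0.0, -2.7, -0.4, 0, 0.1], [0.0, -2.7, -0.3, 0, 0.1]]
```

>>> {"name": "send_rows", "arguments": {
  "steps": [
    [0,-2.2,-0.4,0,0.1],
    [0,-2.5,-0.5,0,0.1],
    [0,-2.5,-0.5,0,0.1],
    [0,-2.6,-0.4,0,0.1],
    [0,-2.6,-0.4,0,0.1],
    [0,-2.6,-0.3,0,0.1],
    [0,-2.6,-0.3,0,0.1],
    [0,-2,-0.2,0,0.1]
  ]
}}

```text
clock: 25.95
ee_pos: [0.5608, 0.241, 0.282]
tool_rot: [0.001, 0.706, 0.708, -0.009]
wrist_force: [4.2, -1.8, -0.1]
finger_gap: 0.189
```

```bash
python3 -c "
from h import *
np.set_printoptions(precision=3,suppress=True);karc(20,8)"
```

```text
t 25.95 phi 78.9265317978363 r 0.10465899669215847 y 0.23891143157811093 F [ 4.227 -1.848 -0.097] tang -4.166418637562314 rad 0.7170548462075119 gap 0.18943019972946595 M [-0.214 -1.082  0.032] tz [-0.011 -0.014 -1.   ]
[[0.0, -4.5, -0.6, 0, 0.1], [0.0, -4.5, -0.4, 0, 0.1], [0.0, -4.5, -0.2, 0, 0.1], [0.0, -4.5, 0.0, 0, 0.1], [0.0, -4.5, 0.2, 0, 0.1], [0.0, -4.5, 0.4, 0, 0.1], [0.0, -4.5, 0.6, 0, 0.1], [0.0, -4.4, 0.8, 0, 0.1]]
```

>>> {"name": "send_rows", "arguments": {
  "steps": [
    [0,-4,-0.6,0,0.1],
    [0,-4.5,-0.5,0,0.1],
    [0,-4.5,-0.4,0,0.1],
    [0,-4.5,-0.1,0,0.1],
    [0,-4.5,0.1,0,0.1],
    [0,-4.5,0.3,0,0.1],
    [0,-4.5,0.5,0,0.1],
    [0,-4,0.6,0,0.1]
  ]
}}

```text
clock: 26.75
ee_pos: [0.5227, 0.2408, 0.2842]
tool_rot: [0.001, 0.706, 0.708, -0.008]
wrist_force: [1.0, -2.3, 6.8]
finger_gap: 0.193
```

```bash
python3 -c "
from h import *
np.set_printoptions(precision=3,suppress=True);karc(20,8,kr=.2);print(knob())"
```

```text
t 26.75 phi 99.6278111824552 r 0.10638603010838359 y 0.2387406637015767 F [ 1.031 -2.255  6.789] tang -2.1520343569636324 rad 6.521342892965291 gap 0.19333943839815157 M [-0.298 -0.245 -0.009] tz [-0.01  -0.014 -1.   ]
[[0.0, -4.5, 1.0, 0, 0.1], [0.0, -4.5, 1.2, 0, 0.1], [0.0, -4.4, 1.4, 0, 0.1], [0.0, -4.3, 1.6, 0, 0.1], [0.0, -4.3, 1.8, 0, 0.1], [0.0, -4.2, 2.0, 0, 0.1], [0.0, -4.1, 2.1, 0, 0.1], [0.0, -4.0, 2.3, 0, 0.1]]
[(np.int32(16), np.float64(377.875), np.float64(212.25), array([0.422, 0.235, 0.05 ]), array([0.525, 0.253, 0.135]))]
```

>>> {"name": "send_rows", "arguments": {
  "steps": [
    [0,-4.2,0.0,0,0.1],
    [0,-4.4,0.6,0,0.1],
    [0,-4.4,1.0,0,0.1],
    [0,-4.4,1.3,0,0.1],
    [0,-4.3,1.6,0,0.1],
    [0,-4.2,1.8,0,0.1],
    [0,-4.2,2.0,0,0.1],
    [0,-4,2.1,0,0.1]
  ]
}}

```text
clock: 27.6
ee_pos: [0.4835, 0.2407, 0.2697]
tool_rot: [-0.001, 0.706, 0.708, -0.011]
wrist_force: [6.7, -0.7, -8.6]
finger_gap: 0.191
```

```bash
python3 -c "
from h import *
np.set_printoptions(precision=3,suppress=True);karc(18,8,kr=.0)"
```

```text
t 27.6 phi 122.66474592085314 r 0.10747524935521093 y 0.23850098444602907 F [ 6.696 -0.74  -8.594] tang -0.998826160354297 rad -10.848459990532623 gap 0.19094517513962028 M [-0.075 -1.702  0.079] tz [-0.017 -0.014 -1.   ]
[[0.0, -3.5, 2.4, 0, 0.1], [0.0, -3.4, 2.5, 0, 0.1], [0.0, -3.3, 2.7, 0, 0.1], [0.0, -3.2, 2.8, 0, 0.1], [0.1, -3.0, 2.9, 0, 0.1], [0.1, -2.9, 3.0, 0, 0.1], [0.1, -2.8, 3.1, 0, 0.1], [0.1, -2.7, 3.3, 0, 0.1]]
```

>>> {"name": "send_rows", "arguments": {
  "steps": [
    [0,-1.8,2.4,0,0.1],
    [0,-2.8,2.9,0,0.1],
    [0,-3.2,2.8,0,0.1],
    [0,-3.1,2.8,0,0.1],
    [0,-3.0,2.9,0,0.1],
    [0,-2.9,3.0,0,0.1],
    [0,-2.7,3.1,0,0.1],
    [0,-2.4,3.0,0,0.1]
  ]
}}

```text
clock: 28.4
ee_pos: [0.4594, 0.2405, 0.246]
tool_rot: [-0.001, 0.706, 0.708, -0.01]
wrist_force: [4.4, -1.3, -4.4]
finger_gap: 0.188
```

```bash
python3 -c "
from h import *
np.set_printoptions(precision=3,suppress=True);karc(15,8,kr=.0)"
```

```text
t 28.4 phi 140.84140972568656 r 0.10572506976599638 y 0.23840575444938011 F [ 4.399 -1.295 -4.409] tang 0.6409785677205673 rad -6.1956291275559146 gap 0.1882329168412256 M [-0.01  -1.256  0.119] tz [-0.016 -0.014 -1.   ]
[[0.0, -2.1, 2.8, 0, 0.1], [0.0, -2.0, 2.8, 0, 0.1], [0.0, -1.9, 2.9, 0, 0.1], [0.0, -1.8, 2.9, 0, 0.1], [0.0, -1.7, 3.0, 0, 0.1], [0.0, -1.6, 3.1, 0, 0.1], [0.0, -1.5, 3.1, 0, 0.1], [0.0, -1.4, 3.2, 0, 0.1]]
```

>>> {"name": "send_rows", "arguments": {
  "steps": [
    [0,-1.5,3.0,0,0.1],
    [0,-1.7,3.0,0,0.1],
    [0,-1.7,3.0,0,0.1],
    [0,-1.7,3.0,0,0.1],
    [0,-1.6,3.0,0,0.1],
    [0,-1.5,3.1,0,0.1],
    [0,-1.4,3.1,0,0.1],
    [0,-1.2,3.0,0,0.1]
  ]
}}

```text
clock: 29.2
ee_pos: [0.4467, 0.2404, 0.2205]
tool_rot: [-0.0, 0.706, 0.708, -0.009]
wrist_force: [2.2, -2.3, 17.1]
finger_gap: 0.19
```

```bash
python3 -c "
from h import *
np.set_printoptions(precision=3,suppress=True);karc(6,8,kr=.0);im,d=bot.capture('top');cv2.imwrite('pics/t6.png',im);C=cal('top')
# bar: bright pixels with depth, height >.1 at x .38-.44
P3=np.array([px2w(C,u,v,d[v,u]) for v in range(225,275) for u in range(240,290)]);m=(P3[:,2]>.09)&(P3[:,0]<.445)&(P3[:,0]>.36);print(m.sum(),np.median(P3[m],0),P3[m].max(0))"
```

```text
t 29.2 phi 156.3466005827333 r 0.10283727684622067 y 0.23845725801535494 F [ 2.217 -2.268 17.085] tang -16.53911818352727 rad 4.824258205465735 gap 0.19040448824436204 M [-0.448 -0.616  0.006] tz [-0.013 -0.013 -1.   ]
[[0.0, -0.5, 1.2, 0, 0.1], [0.0, -0.5, 1.2, 0, 0.1], [0.0, -0.5, 1.3, 0, 0.1], [0.0, -0.5, 1.3, 0, 0.1], [0.0, -0.5, 1.3, 0, 0.1], [0.0, -0.4, 1.3, 0, 0.1], [0.0, -0.4, 1.3, 0, 0.1], [0.0, -0.4, 1.3, 0, 0.1]]
169 [0.418 0.02  0.114] [0.445 0.08  0.124]
```

Bar back at shut height (.114). The 17 N upward is the shut stop, so relieve it and release.

>>> {"name": "send_rows", "arguments": {
  "steps": [
    [0,0,-0.8,0,0.1],
    [0,0,-0.4,0,0.1],
    [0,0,0,0,0.28],
    [0,0,0,0,0.38],
    [0,0,0,0,0.45],
    [0,0,0,0,0.45],
    [0,0,0,0,0.45],
    [0,0,0,0,0.45]
  ]
}}

```text
clock: 30.05
ee_pos: [0.442, 0.2396, 0.2211]
tool_rot: [-0.003, 0.707, 0.708, -0.014]
wrist_force: [0.4, -0.4, 0.5]
finger_gap: 0.453
```

```bash
python3 -c "
from h import *
st()"
```

```text
t 30.05 tcp [0.442  0.2396 0.2211] F [ 0.4268 -0.4159  0.502 ] gap 0.45312006912849895 j [ 0.4143  0.4326  1.8733 -0.0051  0.865   0.4163]
Rcols x,y,z [[-0.0016  0.9999 -0.0153]
 [ 0.9997  0.0012 -0.0251]
 [-0.0251 -0.0153 -0.9996]]
```

>>> {"name": "send_rows", "arguments": {
  "steps": [
    [0,3,-3,0,0.55],
    [0,0,-15,0,0.55],
    [0,0,-30,0,0.55],
    [0,0,-30,0,0.55],
    [0,0,-30,0,0.55],
    [0,0,-30,0,0.55],
    [10,0,-20,0,0.55],
    [0,0,0,0,0.55]
  ]
}}

```text
clock: 30.85
ee_pos: [0.4504, 0.2521, 0.3857]
tool_rot: [-0.004, 0.707, 0.707, -0.015]
wrist_force: [-0.1, -0.8, 0.5]
finger_gap: 0.551
```

```bash
python3 - <<'E'
from fit import *
st();print(knob());im,d=bot.capture('top');a,ds=bot.capture('scene');C=cal('top');d0=np.load('pics/top0.npy');i0=cv2.imread('pics/top0.png')
P3=lambda D:np.array([px2w(C,u,v,D[v,u]) for v in range(240,275) for u in range(240,290)])
for D in(d0,d):
    q=P3(D);m=(q[:,2]>.09)&(q[:,0]<.445)&(q[:,0]>.36);print('bar',m.sum(),np.median(q[m],0))
    z=[px2w(C,u,v,D[v,u])[2] for u in(230,265,300) for v in(195,215,235)];print('lid z',np.array(z))
cv2.imwrite('pics/s7.png',a[120:280,120:420].repeat(2,0).repeat(2,1))
E
```

```text
t 30.85 tcp [0.4504 0.2521 0.3857] F [-0.1424 -0.7646  0.5031] gap 0.5505156803978554 j [ 0.4297  0.2498  1.6425 -0.0034  1.2801  0.4301]
Rcols x,y,z [[-0.0008  0.9999 -0.0158]
 [ 0.9996  0.0004 -0.0267]
 [-0.0266 -0.0158 -0.9995]]
[(np.int32(79), np.float64(376.3544303797468), np.float64(214.46835443037975), array([0.4392, 0.2355, 0.0556]), array([0.4491, 0.2376, 0.0634]))]
bar 168 [0.4185 0.0214 0.1133]
lid z [0.118  0.1159 0.118  0.1188 0.1223 0.116  0.1175 0.1228 0.1139]
bar 166 [0.4185 0.023  0.1132]
lid z [0.1193 0.1131 0.1206 0.1136 0.1183 0.1159 0.1128 0.1154 0.122 ]
```

View pics/s7.png

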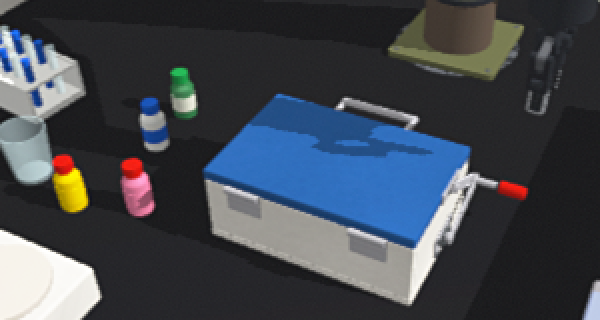

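The lid is shut: the bar, lid and knob match the starting picture. The other objects are in place and the arm is clear. Handing in.

```bash
python3 -c "
from station import bot
print(bot.job_done())"
```

```text
the job is handed in; nothing more can be done
None
```

The amber bottle with the red cap is upright in the middle front compartment and the lid is fully shut. I handed the job in at about 31 s of the 72 s allowed.

- **Lid and stay:** I raised the lid by its bar until the stay was taut, felt as about 3 N at roughly 1.24 rad. I let it back about 0.03 rad. It locked and held the lid by itself once the bar was released.
- **Bottle:** After release, the wrist picture showed it standing in the middle compartment, with both white-capped stock bottles in place.
- **Closing:** I drew the knee back through straight by the knob and folded it down to shut. The pull along the knob's path read about 7 N at most.
- **Last checks:** Bar height is 0.1132 m, against 0.1133 m at the start. The knob is back within about 1.5 mm, and the arm is clear and touching nothing. The yellow, pink, blue and green bottles and the beaker look unmoved. I did not check the mouse, carton and tip box closely.

Two readings were higher than I wanted:
- **Knob's circle:** I followed it a few millimetres off, which gave a sideways force of up to about 11 N on the knob.
- **Shut stop:** The last lowering step pressed the knob against it with about 17 N. I relieved that at once. I saw no sign of strain, but I did not measure the stay end.

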